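# Open the push-and-turn thinner can

## Task

Open the blue thinner can: fold the yellow tab right back off the red cap, then press the cap down (firmly with 18 N or so, never more than 20, or the seal is crushed), unscrew it anticlockwise to its stop without wrenching it, and lift it off. Set the cap down in the white tray rather than dropping it and let go, leaving the tab folded back and the other things where they are.

Things in the scene. Friction and masses are not known exactly. Their poses are not given: they have to be found in the camera images.
- can: Blue flat thinner can, 76 x 120 x 78 mm (its own x, y, z; origin centre of underside), upright in a wooden holder fixed to the table. Its steel neck (49 mm diameter) stands over the origin, rim 110 mm above it. Rubber grips the can: it does not tip or turn, but pressed with about 7 N it slides down a hidden 0.5 to 12 mm before it stands firm.
- cap: Red ribbed push-and-turn cap, 45 g. Origin: centre of the foot of its white stem; z: its axis, up. Red grip: 46 mm diameter, 18 to 48 mm above the origin. The stem (24 mm diameter, two lugs at its foot reaching 18.5 mm from the axis) sits in the neck. A spring pushes the cap up: 5 N plus 4 N per mm pressed. It can stand on its stem.
- cap_grip (a point): On the cap's axis, 38 mm above the cap's origin: a good height to grasp, from above. Fingertips reaching over 29 mm below it would hit the neck rim as it starts (23 mm when pressed). After the turn let the cap come up, then lift straight; the lugs are clear after 10 mm.
- neck (a point): Centre of the neck rim (fixed to the can, same axes); the cap's origin starts 9 mm below it. The lock: the cap must go 3 mm down into the neck (17 N) to clear it; hold about 18 N down, then turn anticlockwise seen from above about 1.4 rad to a hard stop (free to come up from 1.15 rad on). Until then it cannot be pulled out.
- tab (a joint): Angle of the yellow tab (rad): 0 lies level over the cap, pi/2 upright, 2.5 folded right back to its stop. It must be folded back to at least 2.0. It stays where it is left; stiff hinge (0.1 N m).
- tab_end (a point): On the tab 70 mm from its hinge, 12 mm short of its free end. The tab is a yellow strap 82 mm long, 16 mm wide (along the can's y), 4 mm thick (8 mm at the end); down, it points to the can's -x. Its sides can be pinched from above by fingers closing along the can's y, and it turns between the pads as they follow the arc.
- tab_hinge (a point): Middle of the tab's hinge axis, on a black post on the can, 32 mm from the can's axis towards the can's +x and 44 mm above the neck rim; the hinge axis is the can's y. The tab end rises and swings over to the can's +x side.
- tray: White square plastic tray, fixed, 135 mm outside, wall 4 mm thick and 14 mm high, floor 4 mm thick. Origin at the centre of its underside.
- palette: Clear round palette dish with paint dabs, 132 mm across, 8 mm high; fixed; not used.
- brush_jar: Bystander: glass jar of brushes, 76 mm diameter, about 190 mm high.
- paint_tub: Bystander: white and blue paint tub, 90 mm diameter, 85 mm high.
- paint_blue1: Bystander: blue paint bottle, 40 mm diameter, 110 mm high.
- paint_black1: Bystander: black paint bottle, 40 mm diameter, 100 mm high.
- book: Bystander: red book lying flat, 140 x 200 x 35 mm.
- pencil_tin: Bystander: open orange tin, 100 x 180 x 35 mm.
- palette_knife: Bystander: palette knife lying flat, 200 mm long.
- plunger: White spring-loaded seal disc inside the neck, 20 mm diameter, directly under the cap's stem (out of sight until the cap is off); its origin is the centre of its top face, against the stem's foot. It carries the push on the cap and is crushed by more than 22 N.
Mind the look-alikes: they are no part of the job. Of the things that look like the cap, the smaller one is meant. Of the things that look like the tray, the larger one is meant.

How it is judged:
By the outcome, as a careful person would: the job done as asked, in the order asked, and still so for the second after the job is handed in, with the robot touching nothing.
It also fails if it takes over 66 s, if anything falls off the work surface, if the arm or the gripper's body presses on something with over 40 N, if the wrist force passes 120 N, or if a joint passes its speed limit or range.

## Robot

A 7-joint arm with a two-finger parallel gripper is mounted at the origin on the work surface. World frame = base frame: x ahead of the robot, y to its left, z up, the work surface at z = 0. Lengths are in m, angles in rad, forces in N, time in s.
With the tool pointing down it reaches from about 0.4 to 0.85 m from the base axis. Payload 10.4 kg.
Tool frame: the origin (TCP) lies at the very end of the fingers, on their centre line; the grasp point (between the pads) lies 19 mm behind it; z points along the fingers, y is the direction in which the jaws open and shut (so a half turn about z gives the same grasp; the last joint's range is limited). The gripper opens to 87 mm and grips with 3 to 60 N. Pads are 19 mm wide; open, the fingers measure 117 mm over their backs; the gripper's body (75 mm by 190 mm) begins 51 mm behind the grasp point.
Start: joints at [-1.262, 0.332, -0.065, 1.46, 0.022, 1.35, -0.088], TCP at [0.204, 0.591, 0.185] pointing down, gripper open.
Joint ranges: [-2.6, 2.6], [-0.5, 2.12], [-1.47, 1.34], [0.16, 2.42], [-1.27, 4.41], [0.06, 2.06], [-2.6, 2.6]. Speed limits (rad/s): [2.22, 2.22, 2.79, 2.79, 3.14, 3.14, 3.14].

## Interface

Orientations are given as a unit quaternion [x, y, z, w].
In Python, from bench import read_state, imaging, r gives the robot as it stands. The module is installed in compiled form; this text tells all that it offers.
- The arm moves only by the tool move_arm, never from a script. Its argument "series" is a list of rows, each a list of 4 numbers: the shift along the tool's x, y, z in m, then the turn about the tool's z in rad. In form: [[x, y, z, roll], ...]. A call has 1 to 20 rows; each row is the pose to reach, as a shift and turn from the pose commanded when the call began, along the tool's axes at that moment; what a row does not reach only later rows make up. A row lasts 1/10 s, in which the tool goes at most 50 mm and 8.59 degrees, less where a joint would pass 70% of its speed; a pose out of reach is approached as far as the arm can. A call with a gripper value outside its range is refused whole. "claw" is the gripper's target within -1 to 1 (fully open at 1, half-way at 0, shut at -1), set as the call begins (left out, the last holds). The fingers move at their own pace and stop on an object; "newtons" is the grip in N (left out, the last holds). Time passes only in rows, so rows that repeat a pose let the fingers close. It gives the time, the measured TCP pose, the force and the opening at its end, in the units of the state.
- read_state(): the state, without advancing time (a new reading comes with each control period).
- imaging.camera(name): name is "scene" or "top" or "wrist"; returns (picture, depth): 400x640x3 uint8, red, green, blue; 400x640 float32, m along the optical axis (not along the pixel's ray), 0 where there is no reading.
- imaging.get_calibration(name): a dict with "camera_matrix" (3x3 intrinsics, pixels), "R" (3x3) and "t" (3): a world point X has camera coordinates R X + t. Camera axes: x right, y down, z forward; pixel columns grow to the right and rows downward; lengths in m; the calibration is good to about 2 mm. The wrist camera is an equidistant fisheye: a pixel r from the principal point sees the ray r / f radians off the axis. A picture is of the moment at which its call begins: read the wrist's pose just before it. get_calibration takes no time and is no camera call; for the wrist camera it gives the pose at the moment of the call.
- r.close_job(): hands the job in, once; it reports no verdict.
The state is a dict: "time": time; "joint_positions": joint angles; "joint_vel": joint speeds; "joint_torque": joint torques, N m; "ee_pos": TCP position; "eef_rot": TCP orientation; "ft_force": force on the tool from outside, world axes, zero at the start; "torque": the same for the moment, N m; "width": finger opening in m.
Only numpy, scipy, OpenCV 4.12 (cv2) and the standard library are available. Lean on these libraries where they do the work, as an engineer would, in place of code of your own. Each camera call takes 0.05 s, during which the arm holds its last target.

## Working session

There is one attempt and no reset: what is moved stays moved. The work goes in short steps, Python scripts to look and compute and a tool call to move; the robot and the scene stay as the last step left them, time stands still between calls to the robot, and variables do not carry over. Pictures are saved under pics/ and viewed, and the job is handed in when it is done.

Besides the shell and the picture viewer there is one more tool, called after "Call:" as name(argument=value, ...), one argument or row to a line, values as JSON. move_arm: Moves the arm, as the interface text tells. Its arguments: {"type":"object","properties":{"series":{"type":"array","items":{"type":"array","items":{"type":"number"}}},"claw":{"type":"number"},"newtons":{"type":"number"}},"required":["series"]}

```bash
mkdir -p pics; ls; python3 - <<'E'
from bench import read_state, imaging, r
import cv2, numpy as np
s=read_state(); print({k:np.round(v,4).tolist() for k,v in s.items()})
for n in ("scene","top","wrist"):
    c=imaging.get_calibration(n); print(n,np.round(c["camera_matrix"],2).tolist(),np.round(c["R"],4).tolist(),np.round(c["t"],4).tolist())
    p,d=imaging.camera(n); cv2.imwrite(f"pics/{n}0.png",p[:,:,::-1]); np.savez(f"{n}0.npz",p=p,d=d,K=c["camera_matrix"],R=c["R"],t=c["t"])
E
```

```text
pics
{'time': 0.0, 'joint_positions': [-1.2617, 0.3329, -0.0647, 1.4609, 0.0216, 1.3499, -0.0885], 'joint_vel': [-0.0006, -0.0016, -0.0017, -0.0008, 0.0003, -0.0015, -0.0001], 'joint_torque': [0.0013, -62.3263, 0.0255, -38.9881, -0.0611, 0.04, 0.0001], 'ee_pos': [0.2034, 0.5905, 0.1837], 'eef_rot': [0.1651, 0.9863, -0.0007, -0.0001], 'ft_force': [0.3481, -0.0379, 0.5625], 'torque': [0.0311, 0.0011, -0.0113], 'width': 0.0872}
scene [[424.26, 0.0, 315.1], [0.0, 424.26, 204.09], [0.0, 0.0, 1.0]] [[-0.7553, 0.6552, -0.0182], [0.5217, 0.5842, -0.6217], [-0.3967, -0.479, -0.783]] [0.3753, -0.1997, 1.4207]
top [[375.6, 0.0, 319.84], [0.0, 375.6, 195.28], [0.0, 0.0, 1.0]] [[0.0206, -0.9997, 0.011], [-0.9988, -0.021, -0.044], [0.0442, -0.0101, -0.999]] [0.0109, 0.5081, 1.3437]
wrist [[309.71, 0.0, 321.77], [0.0, 309.71, 199.36], [0.0, 0.0, 1.0]] [[0.3261, 0.9453, -0.0014], [0.9127, -0.3144, 0.261], [0.2463, -0.0864, -0.9653]] [-0.6238, -0.031, 0.3906]
```

View pics/scene0.png

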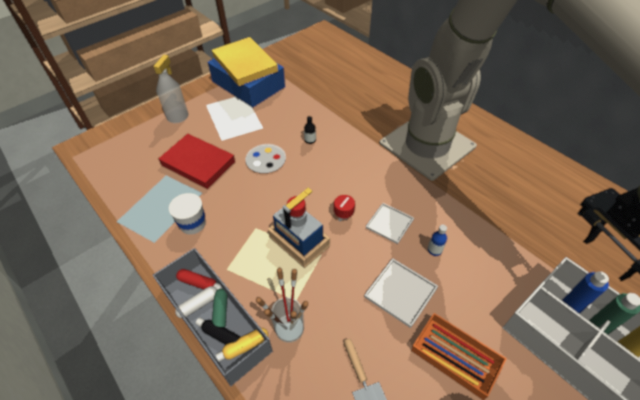

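View pics/top0.png

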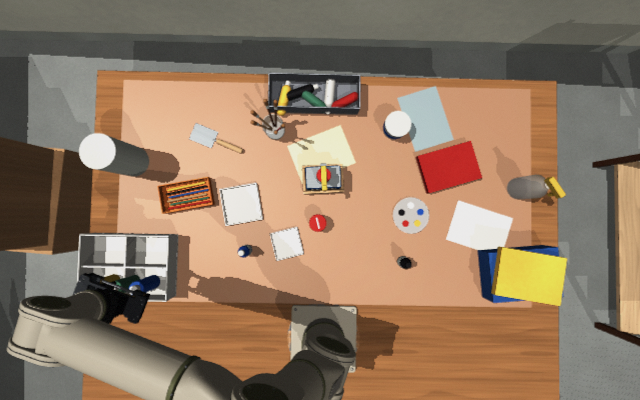

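View pics/wrist0.png

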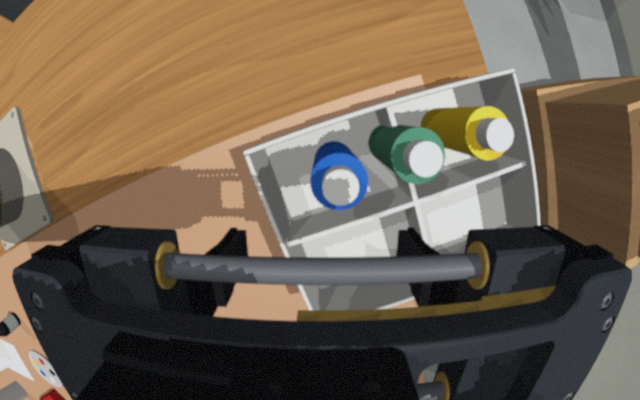

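The scene view shows the can at about (297,225), its yellow tab pointing up-right, the decoy cap at (344,206), and the large tray at (401,291). In the top view the can is at (323,178), the large tray at (241,204), and the decoys at (318,223) and (286,243). Next I'll zoom in and measure.

```bash
cat > h.py <<'E'
import numpy as np, cv2
def load(n):
    z=np.load(n); return z["p"],z["d"],z["K"],z["R"],z["t"]
def pts(n):
    p,d,K,R,t=load(n); v,u=np.mgrid[:d.shape[0],:d.shape[1]]
    c=np.stack([(u-K[0,2])/K[0,0]*d,(v-K[1,2])/K[1,1]*d,d],-1)
    return p,d,(c-t)@R   # R^T(c-t)
def ray(K,R,t,u,v,z):
    o=-R.T@t; dr=R.T@np.array([(u-K[0,2])/K[0,0],(v-K[1,2])/K[1,1],1]); return o+dr*(z-o[2])/dr[2]
def mask(p,lo,hi): return cv2.inRange(cv2.cvtColor(p,cv2.COLOR_RGB2HSV),lo,hi)>0
E
python3 - <<'E'
from h import *
for n,(u0,v0,u1,v1) in dict(top=(280,120,360,240),scene=(240,170,360,270)).items():
    p,d,X=pts(n+"0.npz")
    cv2.imwrite(f"pics/{n}c.png",cv2.resize(p[v0:v1,u0:u1,::-1],None,fx=5,fy=5,interpolation=cv2.INTER_CUBIC))
    sub=np.zeros(d.shape,bool); sub[v0:v1,u0:u1]=1
    for nm,m in dict(yellow=mask(p,(18,140,120),(32,255,255)),red=mask(p,(0,180,80),(6,255,255))|mask(p,(174,180,80),(180,255,255)),blue=mask(p,(100,120,30),(125,255,255))).items():
        m=m&sub&(d>0); k,l,s,c=cv2.connectedComponentsWithStats(m.astype(np.uint8))
        for i in range(1,k):
            if s[i,4]>15:
                q=X[l==i]; print(n,nm,s[i],np.round(np.median(q,0),4),np.round(q.min(0),4),np.round(q.max(0),4))
E
```

```text
top yellow [321 166   6  25 133] [0.5557 0.0119 0.1838] [0.5167 0.0029 0.1184] [0.5935 0.0214 0.1921]
top red [317 169   4  12  34] [0.5651 0.0272 0.1751] [0.549  0.0236 0.1718] [0.5845 0.0336 0.1792]
top red [327 169   4  12  29] [ 0.5653 -0.0013  0.176 ] [ 0.5496 -0.0078  0.1728] [0.5848 0.0021 0.18  ]
top red [310 215  16  16 175] [0.4099 0.0269 0.0626] [0.3852 0.002  0.0227] [0.4372 0.0543 0.0699]
scene yellow [287 188  25  21 159] [0.5563 0.0141 0.1834] [ 0.4242 -0.1226 -0.0039] [0.5936 0.0242 0.1893]
scene red [334 196  20  22 283] [0.4243 0.0421 0.06  ] [0.3871 0.003  0.0291] [0.4447 0.0618 0.0651]
scene red [291 201  14  15 131] [0.5747 0.0313 0.1721] [0.5523 0.0189 0.1532] [0.5914 0.0389 0.1794]
scene blue [276 227  47  27 343] [0.5826 0.074  0.071 ] [ 0.5328 -0.0301  0.0426] [0.6101 0.0783 0.1035]
```

View pics/topc.png

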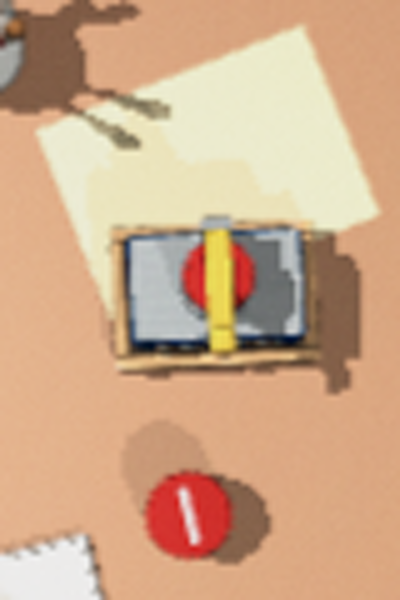

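View pics/scenec.png

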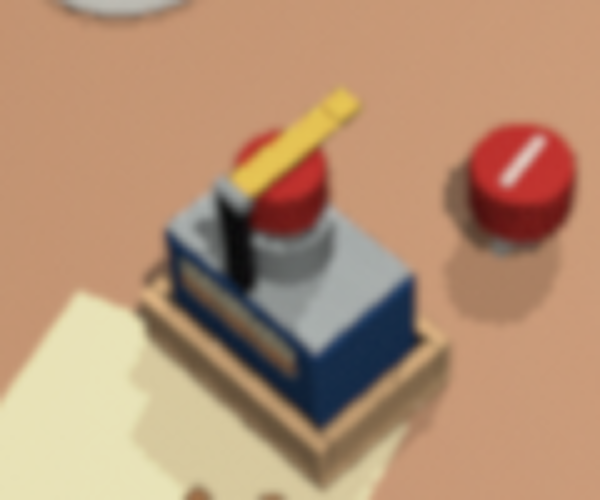

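```bash
python3 - <<'E'
from h import *
p,d,K,R,t=load("top0.npz")
def comp(m,box):
    u0,v0,u1,v1=box; s=np.zeros(m.shape,bool); s[v0:v1,u0:u1]=1; v,u=np.nonzero(m&s); return u,v
y=mask(p,(18,140,120),(32,255,255)); u,v=comp(y,(315,160,333,195))
P=np.array([ray(K,R,t,a,b,.184) for a,b in zip(u,v)])[:,:2]
vx,vy,x0,y0=cv2.fitLine(P.astype(np.float32),cv2.DIST_L2,0,.01,.01).ravel(); print("tab yaw",np.arctan2(vy,vx),x0,y0, P.min(0),P.max(0))
rd=mask(p,(0,170,70),(7,255,255))|mask(p,(173,170,70),(180,255,255)); u,v=comp(rd|y,(312,166,335,184))
P=np.array([ray(K,R,t,a,b,.176) for a,b in zip(*comp(rd,(312,166,335,184)))]).astype(np.float32)[:,:2]
print("cap circ",cv2.minEnclosingCircle(P))
# can top: gray/blue rectangle
g=cv2.cvtColor(p,cv2.COLOR_RGB2HSV)
for vv in range(164,196,2): print(vv,[tuple(int(a) for a in p[vv,uu]) for uu in range(302,345,6)])
# tray
P2,d2,X=pts("top0.npz")
m=mask(p,(0,0,150),(180,40,255))
k,l,s,c=cv2.connectedComponentsWithStats(m.astype(np.uint8))
for i in range(1,k):
    if s[i,4]>300 and 200<c[i][0]<310 and 160<c[i][1]<270:
        ct=cv2.findContours((l==i).astype(np.uint8),0,2)[0][0]; rc=cv2.minAreaRect(ct); print(s[i],rc, ray(K,R,t,*rc[0],.014))
        b=cv2.boxPoints(rc); print(np.round([ray(K,R,t,*q,.014) for q in b],3))
E
```

```text
tab yaw 0.068483055 0.55542225 0.012647002 [0.51691006 0.00417901] [0.59300259 0.02147166]Traceback (most recent call last):
  File "<stdin>", line 10, in <module>
cv2.error: OpenCV(4.12.0) /io/opencv/modules/imgproc/src/shapedescr.cpp:201: error: (-215:Assertion failed) count >= 0 && (depth == CV_32F || depth == CV_32S) in function 'minEnclosingCircle'
```

```bash
python3 - <<'E'
from h import *
p,d,K,R,t=load("top0.npz")
def comp(m,box):
    u0,v0,u1,v1=box; s=np.zeros(m.shape,bool); s[v0:v1,u0:u1]=1; v,u=np.nonzero(m&s); return u,v
rd=mask(p,(0,170,70),(7,255,255))|mask(p,(173,170,70),(180,255,255))
P=np.array([ray(K,R,t,a,b,.176)[:2] for a,b in zip(*comp(rd,(312,166,335,184)))],np.float32)
print("cap circ",cv2.minEnclosingCircle(np.ascontiguousarray(P)))
bl=mask(p,(100,120,20),(125,255,255)); u,v=comp(bl,(295,155,350,205)); print(u.min(),u.max(),v.min(),v.max())
m=mask(p,(0,0,150),(180,40,255))
k,l,s,c=cv2.connectedComponentsWithStats(m.astype(np.uint8))
for i in range(1,k):
    if s[i,4]>300 and 200<c[i][0]<310 and 160<c[i][1]<270:
        ct=cv2.findContours((l==i).astype(np.uint8),0,2)[0][0]; rc=cv2.minAreaRect(ct); print(s[i],rc, ray(K,R,t,*rc[0],.014))
        b=cv2.boxPoints(rc); print(np.round([ray(K,R,t,*q,.014) for q in b],3))
E
```

```text
cap circ ((0.5661574006080627, 0.013582910411059856), 0.021774213761091232)
305 339 169 189
[ 219  183   44   43 1376] ((240.6448974609375, 203.94053649902344), (37.20961380004883, 38.263038635253906), 80.21759033203125) [0.47058456 0.30495211 0.014     ]
[[0.523 0.385 0.014]
 [0.549 0.251 0.014]
 [0.418 0.225 0.014]
 [0.392 0.359 0.014]]
[270 227  34  34 790] ((286.38238525390625, 243.5294189453125), (27.8915958404541, 28.619203567504883), 75.96376037597656) [0.33247789 0.13758707 0.014     ]
[[0.367 0.2   0.014]
 [0.394 0.101 0.014]
 [0.298 0.075 0.014]
 [0.271 0.174 0.014]]
```

Call:
move_arm(
  series=[
    [0,0,-0.05,0],
    [0,0,-0.11,0],
    [-0.037,-0.033,-0.11,-0.1],
    [-0.074,-0.066,-0.11,-0.2],
    [-0.111,-0.099,-0.11,-0.3],
    [-0.148,-0.132,-0.11,-0.4],
    [-0.186,-0.165,-0.11,-0.4],
    [-0.223,-0.198,-0.11,-0.4],
    [-0.26,-0.231,-0.11,-0.4],
    [-0.297,-0.264,-0.11,-0.4],
    [-0.334,-0.297,-0.11,-0.4],
    [-0.371,-0.33,-0.11,-0.4],
    [-0.408,-0.363,-0.11,-0.4],
    [-0.445,-0.396,-0.11,-0.4],
    [-0.48,-0.427,-0.11,-0.4],
    [-0.496,-0.442,-0.11,-0.4],
    [-0.496,-0.442,-0.11,-0.4],
    [-0.496,-0.442,-0.11,-0.4],
    [-0.496,-0.442,-0.11,-0.4],
    [-0.496,-0.442,-0.11,-0.4],
  ],
  claw=1,
  newtons=20,
)

```text
time: 2.15
ee_pos: [0.5282, 0.0128, 0.2945]
eef_rot: [-0.035, 0.999, 0.0, -0.0]
ft_force: [-0.6, -0.3, 0.1]
width: 0.0867
```

```bash
python3 - <<'E'
from bench import read_state, imaging, r
import cv2, numpy as np
s=read_state(); print({k:np.round(v,4).tolist() for k,v in s.items()})
n="wrist"
c=imaging.get_calibration(n)
p,d=imaging.camera(n); cv2.imwrite(f"pics/{n}1.png",p[:,:,::-1]); np.savez(f"{n}1.npz",p=p,d=d,K=c["camera_matrix"],R=c["R"],t=c["t"])
E
```

```text
{'time': 2.15, 'joint_positions': [-0.578, 0.0703, 0.5009, 1.5542, -0.0343, 1.5258, 1.5647], 'joint_vel': [-0.0001, 0.0003, 0.0061, -0.0019, 0.0005, -0.001, 0.0026], 'joint_torque': [0.2392, -38.5433, 1.6355, -39.8521, 0.0593, 0.0773, -0.0124], 'ee_pos': [0.5282, 0.0128, 0.2945], 'eef_rot': [-0.0352, 0.9994, 0.0003, -0.0], 'ft_force': [-0.6317, -0.2878, 0.0919], 'torque': [0.0379, -0.0208, 0.0044], 'width': 0.0867}
```

View pics/wrist1.png

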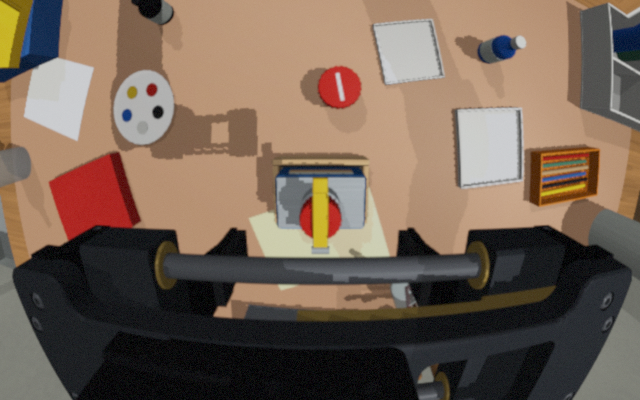

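The wrist view shows the tab running from its free end (321,178) to the hinge (320,250), with the cap at (320,217). I'll cast fisheye rays to check this against the top view.

```bash
cat >> h.py <<'E'
def wray(K,R,t,u,v,z):
    x,y=(u-K[0,2]),(v-K[1,2]); r=np.hypot(x,y); th=r/K[0,0]; c=np.array([np.sin(th)*x/max(r,1e-9),np.sin(th)*y/max(r,1e-9),np.cos(th)])
    o=-R.T@t; dr=R.T@c; return o+dr*(z-o[2])/dr[2]
E
python3 - <<'E'
from h import *
p,d,K,R,t=load("wrist1.npz")
cv2.imwrite("pics/w1c.png",cv2.resize(p[140:270,260:390,::-1],None,fx=4.5,fy=4.5,interpolation=cv2.INTER_CUBIC))
y=mask(p,(18,140,110),(32,255,255)); s=np.zeros(y.shape,bool); s[165:260,300:345]=1
v,u=np.nonzero(y&s); print(u.min(),u.max(),v.min(),v.max())
for z in (.183,):
    P=np.array([wray(K,R,t,a,b,z)[:2] for a,b in zip(u,v)],np.float32)
    f=cv2.fitLine(P,cv2.DIST_L2,0,.01,.01).ravel(); print(np.arctan2(f[1],f[0]),f[2:],P.min(0),P.max(0), cv2.minAreaRect(P))
rd=(mask(p,(0,170,50),(7,255,255))|mask(p,(173,170,50),(180,255,255)))&s
v,u=np.nonzero(rd);print(u.min(),u.max(),v.min(),v.max())
P=np.array([wray(K,R,t,a,b,.176)[:2] for a,b in zip(u,v)],np.float32)
print("cap",cv2.minEnclosingCircle(P), P.min(0),P.max(0))
E
```

```text
312 328 178 246
0.073412046 [0.5544977  0.01234143] [0.51760423 0.00261455] [0.5939947  0.02211349] ((0.5557916760444641, 0.012509502470493317), (0.07578550279140472, 0.01674577407538891), 3.511180877685547)
300 340 198 236
cap ((0.5626149773597717, 0.013203701935708523), 0.02425273135304451) [ 0.54143    -0.00877243] [0.5852159  0.03488413]
```

View pics/w1c.png

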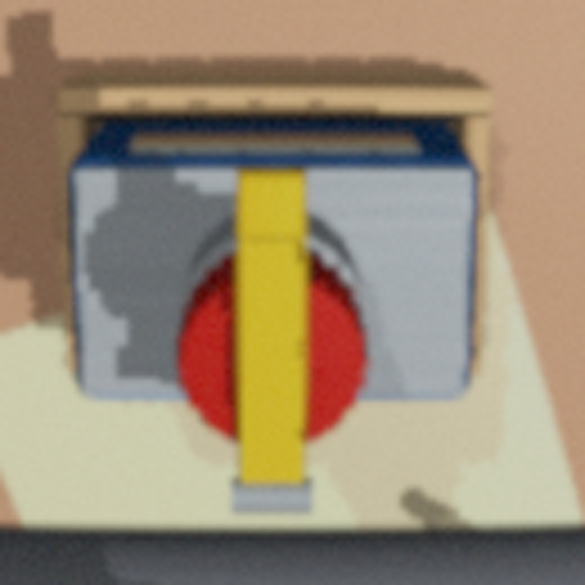

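Call:
move_arm(
  series=[
    [0,-0.002,0.03,0],
    [0,-0.002,0.06,0],
    [0,-0.002,0.09,0],
    [0,-0.002,0.115,0],
    [0,-0.002,0.132,0],
    [0,-0.002,0.132,0],
    [0,-0.002,0.132,0],
  ],
)

```text
time: 2.9
ee_pos: [0.5288, 0.0099, 0.1632]
eef_rot: [-0.034, 0.999, 0.0, 0.0]
ft_force: [0.1, -0.1, 0.7]
width: 0.0872
```

Call:
move_arm(
  series=[
    [0,0,0,0],
    [0,0,0,0],
    [0,0,0,0],
    [0,0,0,0],
    [0,0,0,0],
    [0,0,0,0],
    [0,0,0,0],
    [0,0,0,0],
  ],
  claw=-1,
  newtons=12,
)

```text
time: 3.7
ee_pos: [0.5287, 0.0095, 0.1625]
eef_rot: [-0.034, 0.999, 0.0, 0.0]
ft_force: [-0.6, 0.5, -0.4]
width: 0.0312
```

Call:
move_arm(
  series=[
    [0,0,0,0],
    [0,0,0,0],
    [0,0,0,0],
    [0,0,0,0],
    [0,0,0,0],
    [0,0,0,0],
  ],
)

```text
time: 4.3
ee_pos: [0.5287, 0.0095, 0.1625]
eef_rot: [-0.034, 0.999, 0.0, 0.0]
ft_force: [-0.8, 0.5, -0.9]
width: 0.0002
```

```bash
cat > snap.py <<'E'
import sys
from bench import read_state, imaging, r
import cv2, numpy as np
for a in sys.argv[1:]:
    n,k=a.split(":")
    c=imaging.get_calibration(n)
    p,d=imaging.camera(n); cv2.imwrite(f"pics/{n}{k}.png",p[:,:,::-1]); np.savez(f"{n}{k}.npz",p=p,d=d,K=c["camera_matrix"],R=c["R"],t=c["t"])
    if n=="scene": cv2.imwrite(f"pics/{n}{k}c.png",cv2.resize(p[140:270,220:380,::-1],None,fx=5,fy=4.6,interpolation=cv2.INTER_CUBIC))
E
python3 snap.py scene:2 wrist:2
```

```text
(no output)
```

View pics/scene2c.png

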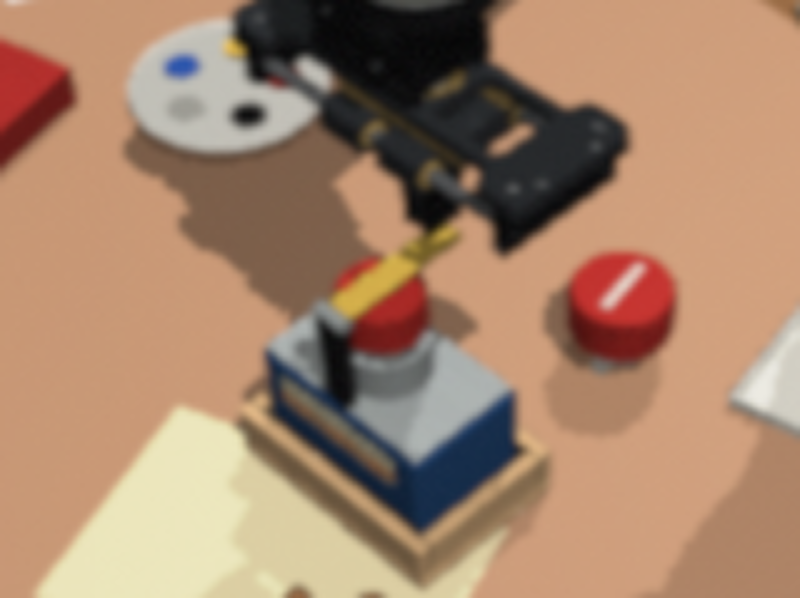

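View pics/wrist2.png

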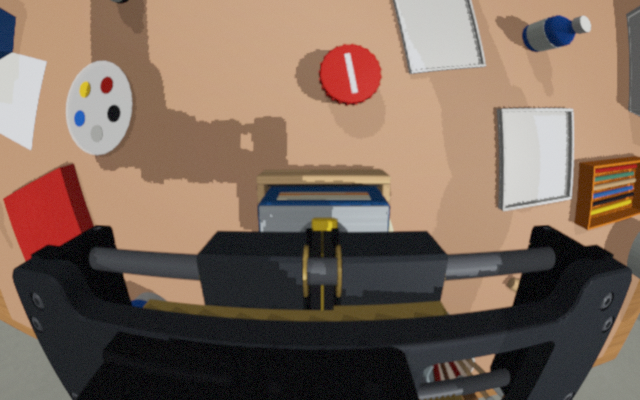

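```bash
python3 - <<'E'
from h import *
p,d,K,R,t=load("scene2.npz")
for X in ([.5287,.0095,.1625],[.5287,.0095,.1815],[.5287,.0095,.2325],[.598,.0155,.181],[.517,.0105,.183]):
    c=R@np.array(X)+t; u=K@c/c[2]; print(X,u[:2], (u[0]-220)*5,(u[1]-140)*4.6)
cv2.imwrite("pics/s2z.png",cv2.resize(p[165:215,265:335,::-1],None,fx=11,fy=11,interpolation=cv2.INTER_CUBIC))
p,d,K,R,t=load("wrist2.npz")
cv2.imwrite("pics/w2z.png",cv2.resize(p[200:320,250:400,::-1],None,fx=5,fy=5,interpolation=cv2.INTER_CUBIC))
E
```

```text
[0.5287, 0.0095, 0.1625] [306.93551663 196.47848499] 434.67758317440854 259.801030963516
[0.5287, 0.0095, 0.1815] [306.68367715 191.66332057] 433.4183857404699 237.65127462219934
[0.5287, 0.0095, 0.2325] [305.97151541 178.04680665] 429.8575770359818 175.01531058934435
[0.598, 0.0155, 0.181] [286.5869701  207.69916406] 332.9348504796255 311.4161546972454
[0.517, 0.0105, 0.183] [310.46952411 189.13307715] 452.34762053822294 226.01215489160347
```

View pics/s2z.png

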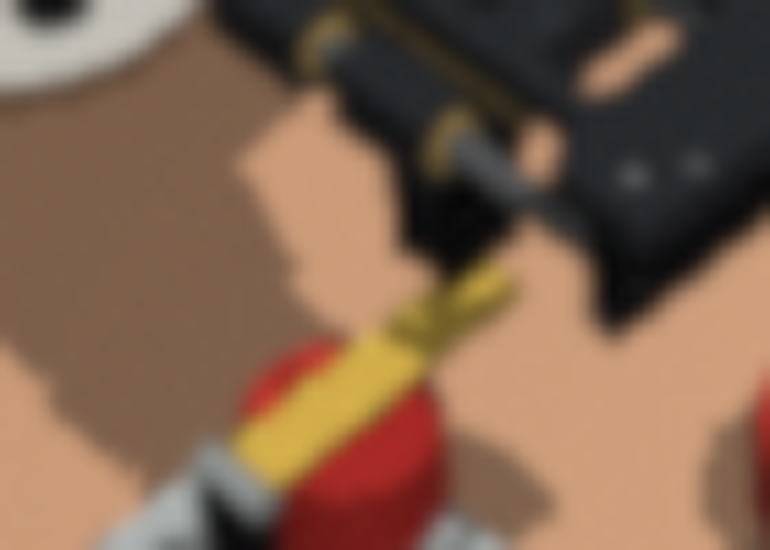

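View pics/w2z.png

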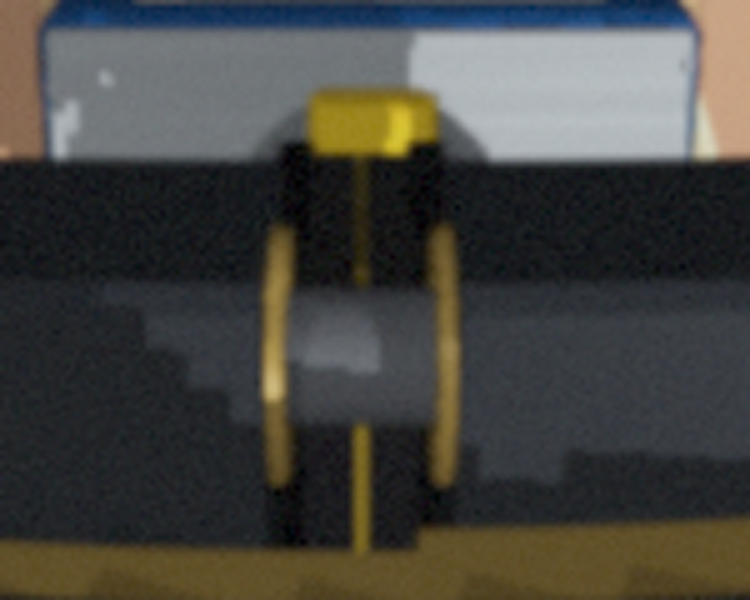

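```bash
python3 - <<'E'
from h import *
p,d,X=pts("scene2.npz")
for v in range(176,202,1):
    print(v,[ (u,p[v,u].tolist(),np.round(X[v,u]*1000).astype(int).tolist()) for u in (302,305,307,310)])
s=mask(p,(0,0,0),(180,255,60))
E
```

```text
176 [(302, [31, 33, 34], [564, 41, 292]), (305, [106, 89, 59], [559, 45, 292]), (307, [96, 84, 62], [554, 46, 288]), (310, [31, 28, 24], [545, 45, 281])]
177 [(302, [29, 28, 27], [564, 41, 289]), (305, [108, 92, 65], [560, 46, 290]), (307, [87, 82, 74], [555, 48, 288]), (310, [31, 30, 29], [544, 44, 276])]
178 [(302, [31, 29, 26], [565, 41, 286]), (305, [103, 88, 65], [562, 49, 290]), (307, [81, 82, 81], [556, 48, 285]), (310, [51, 52, 52], [542, 41, 268])]
179 [(302, [33, 30, 25], [565, 41, 282]), (305, [89, 77, 55], [562, 48, 286]), (307, [73, 74, 74], [558, 51, 285]), (310, [72, 72, 72], [553, 55, 285])]
180 [(302, [28, 26, 23], [566, 42, 280]), (305, [71, 60, 41], [560, 46, 279]), (307, [55, 55, 56], [559, 52, 284]), (310, [80, 80, 81], [556, 59, 287])]
181 [(302, [23, 21, 21], [564, 40, 274]), (305, [41, 35, 27], [560, 45, 275]), (307, [33, 33, 33], [538, 25, 242]), (310, [74, 75, 76], [558, 61, 288])]
182 [(302, [20, 18, 18], [951, 551, 995]), (305, [17, 17, 16], [540, 19, 235]), (307, [13, 13, 13], [537, 23, 236]), (310, [58, 58, 59], [559, 62, 286])]
183 [(302, [19, 17, 16], 
[... 2275 characters left out ...]
8, -94, 1]), (310, [205, 156, 122], [440, -90, -2])]
198 [(302, [190, 155, 67], [552, 20, 185]), (305, [184, 141, 105], [454, -96, -1]), (307, [204, 156, 121], [451, -91, 1]), (310, [205, 156, 122], [443, -85, 0])]
199 [(302, [168, 126, 56], [554, 22, 184]), (305, [192, 145, 112], [457, -93, 0]), (307, [206, 156, 122], [451, -90, -2]), (310, [205, 156, 122], [446, -83, 0])]
200 [(302, [149, 81, 42], [555, 23, 182]), (305, [184, 135, 105], [459, -91, -2]), (307, [205, 156, 122], [453, -88, -4]), (310, [205, 156, 122], [450, -78, 3])]
201 [(302, [157, 50, 37], [553, 19, 173]), (305, [171, 120, 93], [460, -90, -5]), (307, [204, 156, 121], [456, -84, -2]), (310, [205, 156, 122], [450, -78, -1])]
```

```bash
python3 - <<'E'
from h import *
for n in ("wrist1","wrist2"):
    p,d,K,R,t=load(n+".npz"); o=-R.T@t; print(n,o)
    for u,v in ((230,180),(240,90),(420,130),(320,60)) + (((321,190),(350,74),(324,224)) if n=="wrist2" else ((321,185),(320,215),(340,87))):
        x,y=u-K[0,2],v-K[1,2]; r=np.hypot(x,y); th=r/K[0,0]; c=np.array([np.sin(th)*x/r,np.sin(th)*y/r,np.cos(th)]); c=c/c[2]*d[v,u]
        print(u,v,round(float(d[v,u]),3),np.round(R.T@(c-t),3))
E
```

```text
wrist1 [0.45646113 0.00732866 0.49495392]
230 180 0.501 [ 0.567 -0.138  0.002]
240 90 0.464 [ 0.417 -0.127  0.001]
420 130 0.482 [0.461 0.169 0.   ]
320 60 0.451 [ 0.364 -0.002  0.003]
321 185 0.313 [0.524 0.011 0.189]
320 215 0.325 [0.557 0.013 0.186]
340 87 0.403 [0.412 0.029 0.066]
wrist2 [0.45688694 0.00424352 0.36293665]
230 180 0.367 [ 0.537 -0.103  0.002]
240 90 0.34 [ 0.428 -0.094  0.002]
420 130 0.353 [0.461 0.123 0.   ]
320 60 0.332 [ 0.389 -0.002  0.001]
321 190 0.311 [0.529 0.008 0.06 ]
350 74 0.276 [0.413 0.028 0.066]
324 224 0.186 [0.519 0.01  0.188]
```

The fingers shut above the tab: the scene depth puts their tips near z≈0.195 although the reported TCP is 0.1625. I'll reopen them and measure the real tip height before going on.

Call:
move_arm(
  series=[
    [0,0,0,0],
    [0,0,0,0],
    [0,0,0,0],
    [0,0,0,0],
    [0,0,0,0],
    [0,0,0,0],
    [0,0,0,0],
    [0,0,0,0],
  ],
  claw=0,
)

```text
time: 5.2
ee_pos: [0.5287, 0.0095, 0.1625]
eef_rot: [-0.034, 0.999, 0.0, -0.0]
ft_force: [0.3, -0.1, -0.6]
width: 0.0431
```

```bash
python3 snap.py scene:3 top:3; python3 - <<'E'
from h import *
for n,b in (("scene3",(260,340,140,215)),("top3",(280,360,140,210))):
    p,d,X=pts(n+".npz")
    cv2.imwrite(f"pics/{n}z.png",cv2.resize(p[b[2]:b[3],b[0]:b[1],::-1],None,fx=9,fy=8,interpolation=cv2.INTER_CUBIC))
E
```

```text
(no output)
```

View pics/scene3z.png

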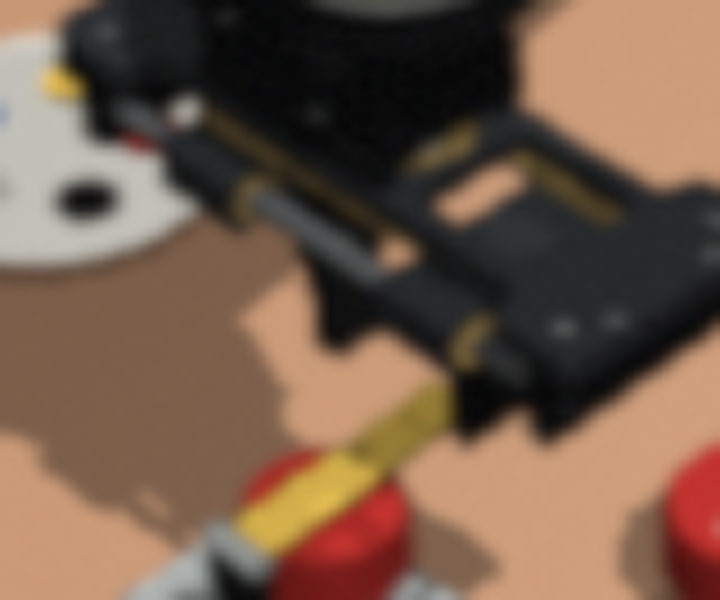

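View pics/top3z.png

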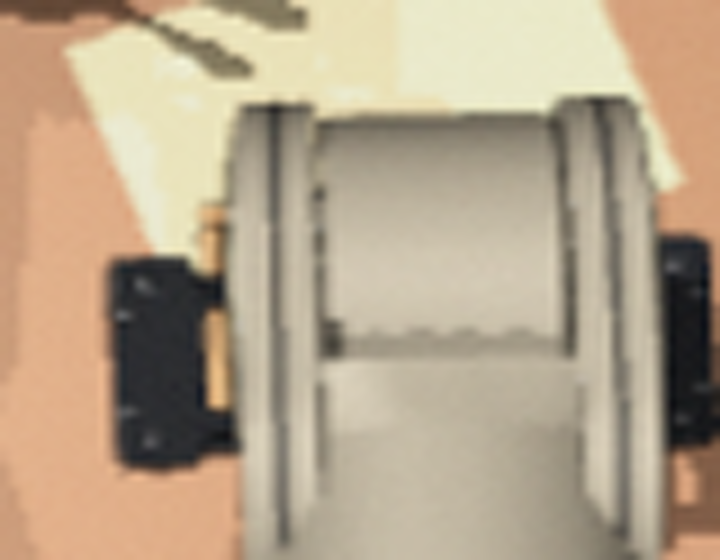

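```bash
python3 - <<'E'
from h import *
p,d,X=pts("scene3.npz"); _,_,K,R,t=load("scene3.npz")
for v in range(184,200): print(v,[(u,int(p[v,u].sum()),np.round(X[v,u]*1000).astype(int).tolist()) for u in (311,312,313,314,316)])
for v in range(172,188): print(v,[(u,int(p[v,u].sum()),np.round(X[v,u]*1000).astype(int).tolist()) for u in (295,297,299)])
for y in (-.0125,.0315):
  for z in (.1625,.19,.2): c=K@(R@[.5287,y,z]+t); print(y,z,c[:2]/c[2])
E
```

```text
184 [(311, 241, [560, 67, 283]), (312, 212, [559, 69, 284]), (313, 160, [558, 72, 286]), (314, 140, [556, 72, 285]), (316, 120, [553, 76, 286])]
185 [(311, 205, [561, 68, 282]), (312, 186, [558, 68, 280]), (313, 132, [558, 71, 282]), (314, 122, [559, 75, 286]), (316, 138, [557, 80, 289])]
186 [(311, 119, [560, 67, 277]), (312, 104, [556, 65, 273]), (313, 76, [538, 46, 242]), (314, 84, [535, 46, 239]), (316, 123, [556, 79, 285])]
187 [(311, 56, [561, 68, 275]), (312, 37, [538, 43, 236]), (313, 34, [538, 47, 239]), (314, 48, [531, 42, 230]), (316, 92, [558, 81, 283])]
188 [(311, 44, [539, 40, 230]), (312, 27, [538, 42, 231]), (313, 23, [536, 44, 231]), (314, 32, [532, 43, 227]), (316, 55, [523, 40, 218])]
189 [(311, 44, [538, 39, 225]), (312, 25, [538, 43, 228]), (313, 23, [535, 43, 226]), (314, 23, [532, 42, 223]), (316, 36, [524, 41, 216])]
190 [(311, 47, [539, 40, 223]), (312, 29, [538, 42, 224]), (313, 25, [535, 42, 221]), (314, 26, [530, 41, 217]), (316, 67, [524, 40, 211])]
191 [(311, 48, [540, 40, 220]), (312, 26, [538, 42, 220]), (313, 27, [534, 41, 216]), (314, 39, [530, 39, 2
[... 2160 characters left out ...]
7])]
183 [(295, 334, [542, -19, 200]), (297, 183, [541, -12, 205]), (299, 307, [536, -10, 203])]
184 [(295, 422, [442, -159, 1]), (297, 331, [540, -14, 199]), (299, 407, [433, -149, 2])]
185 [(295, 470, [444, -157, 0]), (297, 438, [441, -150, 3]), (299, 464, [435, -148, 0])]
186 [(295, 482, [447, -152, 1]), (297, 475, [442, -149, 0]), (299, 478, [438, -144, 1])]
187 [(295, 480, [448, -151, -2]), (297, 482, [444, -147, -2]), (299, 481, [440, -142, 0])]
-0.0125 0.1625 [301.40273617 191.54828131]
-0.0125 0.19 [300.92802098 184.50491019]
-0.0125 0.2 [300.75061687 181.87275724]
0.0315 0.1625 [312.57742415 201.50593067]
0.0315 0.19 [312.32295907 194.52555871]
0.0315 0.2 [312.22781186 191.91552334]
```

Finger tips measure about z 0.200 in the scene view, while the finger shape fits the 70 mm to the body. So the reported TCP lies about 37 mm beyond the real tips. I'll descend 37 mm and check again.

Call:
move_arm(
  series=[
    [0,0.001,0.012,0],
    [0,0.001,0.024,0],
    [0,0.001,0.036,0],
    [0,0.001,0.036,0],
  ],
)

```text
time: 5.7
ee_pos: [0.5272, 0.0104, 0.1241]
eef_rot: [-0.034, 0.999, -0.0, -0.002]
ft_force: [-0.2, 0.6, -0.6]
width: 0.0433
```

```bash
python3 snap.py scene:4; python3 - <<'E'
from h import *
n="scene4";b=(260,340,140,215)
p,d,X=pts(n+".npz")
cv2.imwrite(f"pics/{n}z.png",cv2.resize(p[b[2]:b[3],b[0]:b[1],::-1],None,fx=9,fy=8,interpolation=cv2.INTER_CUBIC))
for v in range(196,210): print(v,[(u,int(p[v,u].sum()),np.round(X[v,u]*1000).astype(int).tolist()) for u in (309,311,312,313,314)])
E
```

```text
196 [(309, 262, [565, 63, 242]), (311, 161, [563, 68, 245]), (312, 184, [561, 70, 244]), (313, 170, [558, 70, 243]), (314, 131, [557, 72, 244])]
197 [(309, 380, [444, -90, 1]), (311, 163, [563, 69, 242]), (312, 111, [560, 68, 239]), (313, 96, [558, 70, 239]), (314, 76, [537, 47, 201])]
198 [(309, 448, [445, -88, -1]), (311, 196, [563, 69, 239]), (312, 73, [560, 68, 235]), (313, 42, [537, 44, 195]), (314, 37, [534, 44, 192])]
199 [(309, 464, [449, -83, 3]), (311, 210, [537, 36, 183]), (312, 75, [537, 39, 186]), (313, 27, [536, 43, 189]), (314, 24, [535, 45, 190])]
200 [(309, 464, [452, -80, 2]), (311, 219, [536, 34, 176]), (312, 71, [537, 40, 183]), (313, 32, [535, 42, 183]), (314, 25, [533, 42, 181])]
201 [(309, 467, [452, -80, -2]), (311, 234, [537, 36, 176]), (312, 87, [537, 39, 179]), (313, 32, [537, 44, 183]), (314, 31, [534, 44, 181])]
202 [(309, 467, [455, -76, 0]), (311, 252, [537, 35, 170]), (312, 101, [539, 42, 179]), (313, 35, [536, 42, 177]), (314, 62, [534, 44, 176])]
203 [(309, 470, [459, -71, 2]), (311, 272, [536, 34, 165]), (312, 134, [538, 41, 173]), (313, 93, [536, 4
[... 195 characters left out ...]
62, [464, -66, 2]), (311, 418, [459, -62, 1]), (312, 345, [538, 40, 164]), (313, 330, [537, 43, 167]), (314, 401, [534, 44, 165])]
206 [(309, 411, [466, -64, 0]), (311, 451, [460, -62, -3]), (312, 432, [458, -59, -1]), (313, 428, [455, -58, -4]), (314, 460, [455, -53, 2])]
207 [(309, 336, [468, -61, 0]), (311, 430, [463, -58, -2]), (312, 455, [462, -55, 1]), (313, 467, [459, -53, 0]), (314, 482, [455, -53, -3])]
208 [(309, 308, [471, -58, 1]), (311, 369, [467, -53, 3]), (312, 410, [463, -53, -1]), (313, 440, [461, -51, -1]), (314, 470, [460, -48, 1])]
209 [(309, 300, [470, -58, -5]), (311, 317, [469, -51, 1]), (312, 338, [465, -51, -2]), (313, 379, [464, -48, 0]), (314, 434, [461, -47, -2])]
```

View pics/scene4z.png

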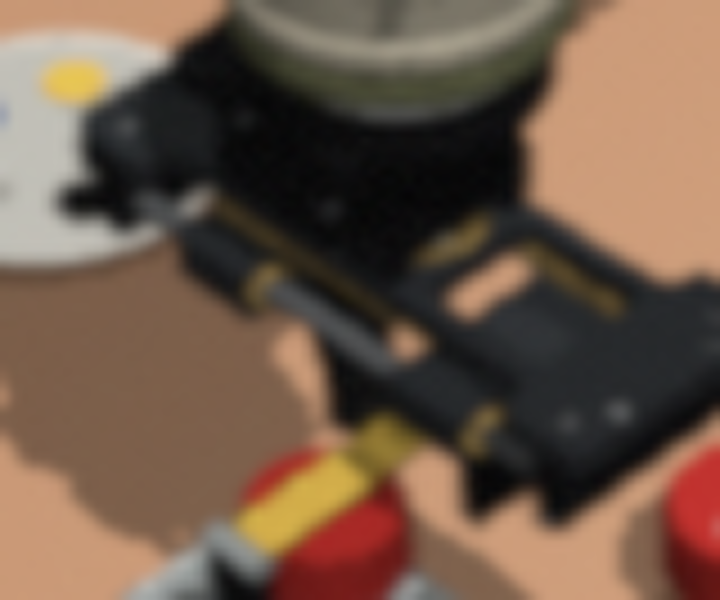

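Call:
move_arm(
  series=[
    [0,0,0,0],
    [0,0,0,0],
    [0,0,0,0],
    [0,0,0,0],
    [0,0,0,0],
    [0,0,0,0],
    [0,0,0,0],
  ],
  claw=-1,
  newtons=12,
)

```text
time: 6.45
ee_pos: [0.5287, 0.0108, 0.1267]
eef_rot: [-0.034, 0.999, 0.0, 0.0]
ft_force: [-1.0, 1.7, 0.6]
width: 0.0156
```

Call:
move_arm(
  series=[
    [-0.0005,0,-0.008,0],
    [-0.0018,0,-0.016,0],
    [-0.0041,0,-0.0237,0],
    [-0.0073,0,-0.0311,0],
    [-0.0113,0,-0.0381,0],
    [-0.016,0,-0.0446,0],
    [-0.0215,0,-0.0505,0],
    [-0.0276,0,-0.0557,0],
    [-0.0343,0,-0.0602,0],
    [-0.0414,0,-0.0639,0],
    [-0.0489,0,-0.0668,0],
    [-0.0567,0,-0.0687,0],
    [-0.0647,0,-0.0698,0],
    [-0.0727,0,-0.0699,0],
    [-0.0808,0,-0.0692,0],
    [-0.0886,0,-0.0675,0],
    [-0.0962,0,-0.0649,0],
    [-0.1035,0,-0.0615,0],
    [-0.1104,0,-0.0572,0],
    [-0.1166,0,-0.0522,0],
  ],
)

```text
time: 8.45
ee_pos: [0.6476, 0.0189, 0.1806]
eef_rot: [-0.034, 0.999, 0.0, 0.002]
ft_force: [2.2, 3.1, 6.5]
width: 0.0152
```

```bash
python3 snap.py scene:5; python3 -c "
from bench import read_state; s=read_state(); print(s['ft_force'],s['width'],s['joint_positions'],s['ee_pos'])"
```

```text
[4.14510407 2.94830396 4.99155146] 0.015360345198009977 [-0.47343178  0.40695924  0.505774    1.43089918 -0.19804266  1.3497167
  1.68008207] [0.64799498 0.0190554  0.17952508]
```

View pics/scene5c.png

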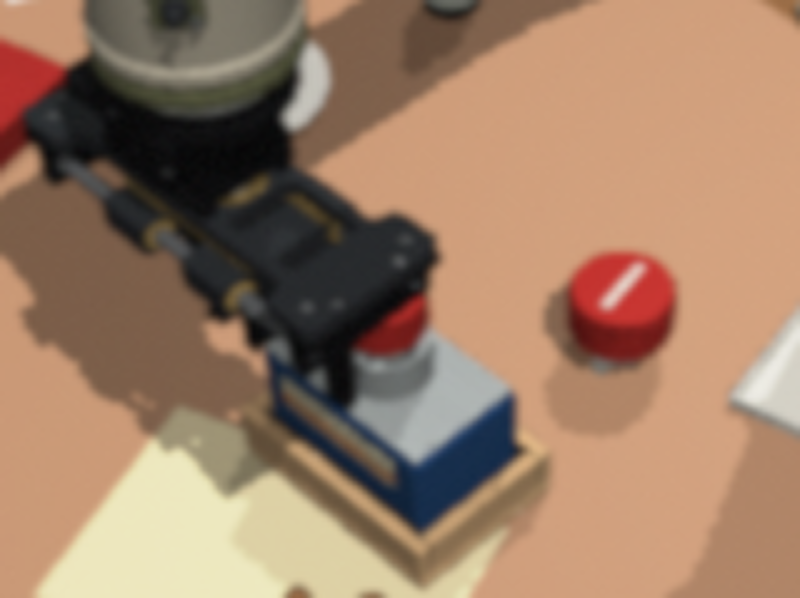

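The pinch holds (width 15 mm) and the pose puts the tab at about 2.29 rad. I'll fold it a little further so it clears the gripper body, then release and rise.

Call:
move_arm(
  series=[
    [-0.0035,0,0.0034,0],
    [-0.0073,0,0.0076,0],
    [-0.0073,0,0.0076,0],
    [-0.0073,0,0.0076,0],
  ],
)

```text
time: 8.9
ee_pos: [0.6549, 0.0194, 0.1727]
eef_rot: [-0.034, 0.999, 0.0, 0.003]
ft_force: [4.7, 4.0, 4.1]
width: 0.0153
```

Call:
move_arm(
  series=[
    [0,0,0,0],
    [0,0,0,0],
    [0,0,0,0],
    [0,0,0,0],
    [0,0,0,0],
    [0,0,0,0],
    [0,0,-0.03,0],
    [0,0,-0.06,0],
    [0.03,0,-0.09,0.15],
    [0.06,0,-0.09,0.3],
    [0.09,0,-0.09,0.45],
    [0.09,0,-0.09,0.6],
    [0.09,0,-0.09,0.71],
    [0.09,0,-0.09,0.71],
  ],
  claw=0.5,
)

```text
time: 10.3
ee_pos: [0.5623, 0.0129, 0.2614]
eef_rot: [0.316, 0.949, 0.0, 0.0]
ft_force: [0.3, -0.1, 0.2]
width: 0.0649
```

```bash
python3 -c "
from bench import read_state; s=read_state(); print(s)"; python3 snap.py scene:6 wrist:6
```

```text
{'time': 10.3, 'joint_positions': array([-0.6332528 ,  0.17038273,  0.6113365 ,  1.5362063 , -0.09852892,
        1.4654799 ,  0.90914627]), 'joint_vel': array([ 0.01109068,  0.01193711, -0.01135554, -0.00642957,  0.00118462,
        0.00072386,  0.13626098]), 'joint_torque': array([-1.73168792e-01, -4.35836864e+01,  4.56322387e+00, -3.94034886e+01,
       -3.11259739e-02,  9.40020033e-02, -2.14765660e+00]), 'ee_pos': array([0.56230242, 0.01290621, 0.26141347]), 'eef_rot': array([3.16105132e-01, 9.48724107e-01, 3.14205097e-04, 1.22457643e-04]), 'ft_force': array([ 0.27159087, -0.11716354,  0.20264791]), 'torque': array([-0.03266946,  0.0018127 ,  0.00983765]), 'width': 0.06493405233623119}
```

View pics/scene6c.png

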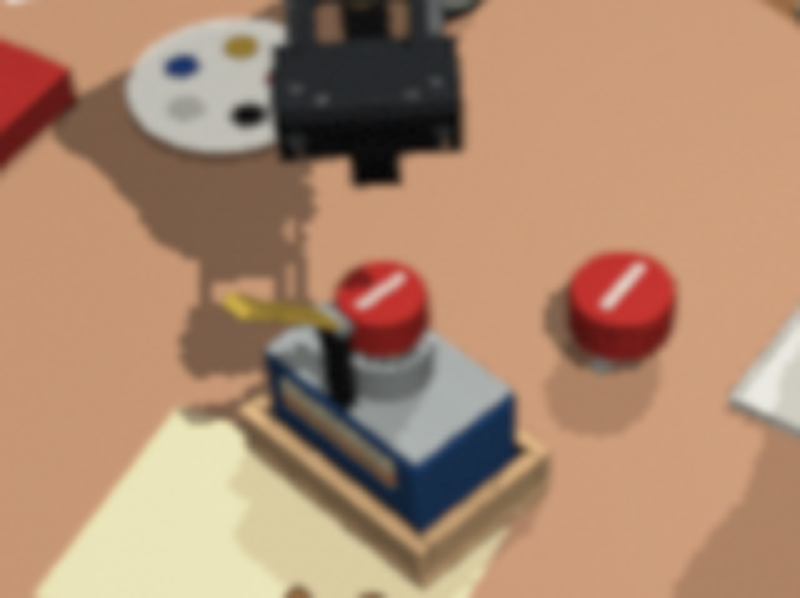

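View pics/wrist6.png

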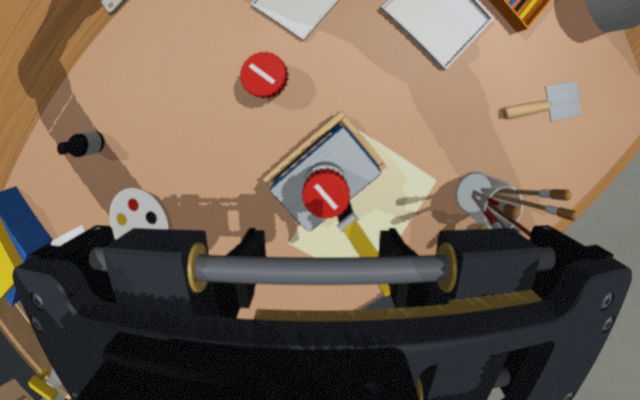

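The scene view now shows the tab folded back, at (228,300) to (335,320) in the crop, with the cap uncovered. I'll refine the cap's axis and height.

```bash
python3 - <<'E'
from h import *
p,d,K,R,t=load("wrist6.npz")
m=mask(p,(0,150,60),(8,255,255))|mask(p,(172,150,60),(180,255,255))|mask(p,(0,0,200),(180,40,255)); s=np.zeros(m.shape,bool); s[165:222,300:352]=1; 
k,l,st,c=cv2.connectedComponentsWithStats((m&s).astype(np.uint8)); i=1+np.argmax(st[1:,4]); print(st[i],c[i])
hull=cv2.convexHull(cv2.findContours((l==i).astype(np.uint8),0,1)[0][0])[:,0]
P=np.array([wray(K,R,t,a,b,.176)[:2] for a,b in hull],np.float32); print("wrist enclosing",cv2.minEnclosingCircle(P)); print(wray(K,R,t,*c[i],.176))
cv2.imwrite("pics/w6z.png",cv2.resize(p[150:240,270:390,::-1],None,fx=6,fy=6,interpolation=cv2.INTER_CUBIC))
p,d,X=pts("scene6.npz"); _,_,K,R,t=load("scene6.npz")
m=mask(p,(0,150,60),(8,255,255))|mask(p,(172,150,60),(180,255,255)); q=m.copy(); q[:,:280]=0;q[:,310:]=0;q[:190]=0;q[225:]=0
v,u=np.nonzero(q&(d>0)); Y=X[v,u]; hi=Y[Y[:,2]>.168]; print("scene cap top z",np.median(hi[:,2]),len(hi),hi[:,:2].min(0),hi[:,:2].max(0))
Pt=np.array([ray(K,R,t,a,b,.176) for a,b in zip(u,v)]); print("scene u range",u.min(),u.max(),v.min(),v.max())
# silhouette left/right columns at top face rows
for vv in range(v.min(),v.min()+14): uu=u[v==vv]; print(vv,uu.min(),uu.max(),end=' | ')
E
```

```text
[ 302  170   47   48 1578] [325.77439797 193.48288973]
wrist enclosing ((0.5650612115859985, 0.015954526141285896), 0.024465881288051605)
[0.56410687 0.0154148  0.176     ]
scene cap top z 0.17235971402107125 174 [ 0.54716592 -0.00698848] [0.59681375 0.03896124]
scene u range 287 304 197 216
197 293 299 | 198 292 301 | 199 290 302 | 200 289 303 | 201 288 304 | 202 288 304 | 203 287 304 | 204 287 304 | 205 287 304 | 206 288 304 | 207 289 304 | 208 290 304 | 209 290 304 | 210 291 304 |
```

View pics/w6z.png

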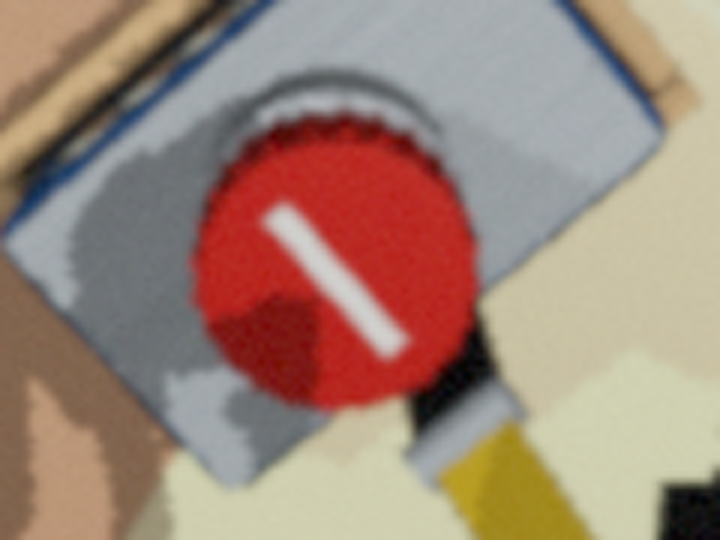

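```bash
python3 - <<'E'
from h import *
p,d,K,R,t=load("wrist6.npz")
print("wrist centre",wray(K,R,t,326,194.5,.176))
dd=d[188:200,318:334]; x=[]
for v in range(186,203,2):
    for u in range(316,336,2):
        a,b=u-K[0,2],v-K[1,2]; r=np.hypot(a,b); th=r/K[0,0]; c=np.array([np.tan(th)*a/r,np.tan(th)*b/r,1])*d[v,u]; x.append((R.T@(c-t))[2])
print("top z wrist",np.median(x))
_,_,K,R,t=load("scene6.npz")
for X in ([.566,.0145,.176],[.5665,.0134,.176],[.565,.0157,.176]):
    c=K@(R@X+t); print(X,c[:2]/c[2])
# right silhouette edges: tangent dirs
E
```

```text
wrist centre [0.56503745 0.01499418 0.176     ]
top z wrist 0.17387028171060648
[0.566, 0.0145, 0.176] [296.5751045  201.92218126]
[0.5665, 0.0134, 0.176] [296.13784079 201.7688661 ]
[0.565, 0.0157, 0.176] [297.19407882 201.99417545]
```

Call:
move_arm(
  series=[
    [0,0,0.05,0],
    [0,0,0.1,0],
    [0,0,0.1,0],
    [0,0,0.1,0],
  ],
)

```text
time: 10.8
ee_pos: [0.5625, 0.0126, 0.162]
eef_rot: [0.315, 0.949, -0.0, -0.0]
ft_force: [0.9, 0.6, 0.4]
width: 0.0653
```

```bash
python3 -c "
from bench import read_state; import numpy as np
from scipy.spatial.transform import Rotation as Ro
s=read_state(); print(s); R=Ro.from_quat(s['eef_rot']).as_matrix(); print(R.T@(np.array([.566,.014,.110])-s['ee_pos']), np.degrees(np.arctan2(R[1,1],R[0,1])))"
```

```text
{'time': 10.8, 'joint_positions': array([-0.61906815,  0.22595972,  0.5999484 ,  1.68930839, -0.1323922 ,
        1.26805229,  0.93896555]), 'joint_vel': array([-0.00229657, -0.02905608,  0.01108903, -0.05315428,  0.00233033,
        0.00359666, -0.00878729]), 'joint_torque': array([ -0.21006374, -42.00139403,   4.83320385, -34.35507059,
        -0.08757232,  -0.09509256,   0.09504861]), 'ee_pos': array([0.56253439, 0.0125568 , 0.16204773]), 'eef_rot': array([ 3.14826946e-01,  9.49148981e-01, -3.63720236e-04, -2.72456042e-04]), 'ft_force': array([0.89550098, 0.57225279, 0.42958986]), 'torque': array([-0.01842877, -0.01270564,  0.006648  ]), 'width': 0.06532750956652066}
[-0.00193111  0.00327315  0.05204437] 53.299269236532936
```

Call:
move_arm(
  series=[
    [-0.002,0.003,0.02,0],
    [-0.002,0.003,0.04,0],
    [-0.002,0.003,0.052,0],
    [-0.002,0.003,0.052,0],
    [-0.002,0.003,0.052,0],
  ],
)

```text
time: 11.3
ee_pos: [0.5668, 0.014, 0.1108]
eef_rot: [0.315, 0.949, 0.0, 0.001]
ft_force: [0.3, 0.2, 1.0]
width: 0.0653
```

```bash
python3 snap.py scene:7; python3 -c "
from bench import read_state; s=read_state(); print(s['ee_pos'],s['ft_force'],s['torque'])"
```

```text
[0.56688783 0.01400088 0.11085982] [-0.37955904 -0.39866734 -0.10546522] [-0.06241931  0.04298468  0.04535847]
```

View pics/scene7c.png

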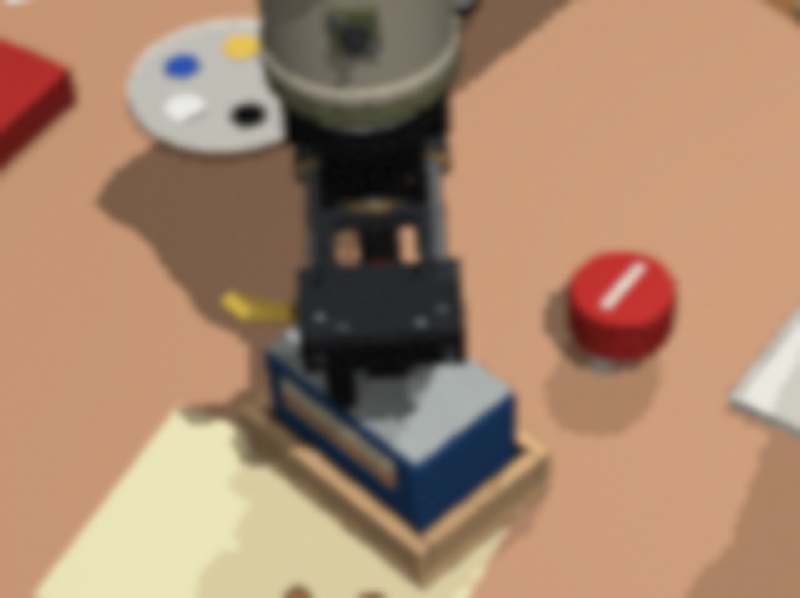

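Call:
move_arm(
  series=[
    [0,0,0,0],
    [0,0,0,0],
    [0,0,0,0],
    [0,0,0,0],
    [0,0,0,0],
    [0,0,0,0],
  ],
  claw=-1,
  newtons=20,
)

```text
time: 11.95
ee_pos: [0.5661, 0.0142, 0.1095]
eef_rot: [0.315, 0.949, 0.0, 0.0]
ft_force: [-0.3, 0.2, 4.5]
width: 0.0456
```

Call:
move_arm(
  series=[
    [0,0,0,0],
    [0,0,0,0],
    [0,0,0,0],
  ],
  newtons=50,
)

```text
time: 12.25
ee_pos: [0.5661, 0.0142, 0.1094]
eef_rot: [0.315, 0.949, 0.0, 0.0]
ft_force: [2.0, 1.0, 4.7]
width: 0.0452
```

```bash
cat > st.py <<'E'
from bench import read_state; import numpy as np
s=read_state(); print(round(s['time'],2),np.round(s['ee_pos'],4),np.round(s['ft_force'],2),np.round(s['torque'],3),round(s['width'],4),np.round(s['joint_positions'],3),np.round(s['eef_rot'],4))
E
python3 st.py
```

```text
12.25 [0.5661 0.0142 0.1094] [1.99 1.03 4.72] [ 0.365 -0.114 -0.023] 0.0452 [-0.604  0.282  0.589  1.745 -0.17   1.164  0.963] [3.153e-01 9.490e-01 3.000e-04 2.000e-04]
```

Call:
move_arm(
  series=[
    [0,0,0.001,0],
    [0,0,0.002,0],
    [0,0,0.002,0],
  ],
)

```text
time: 12.55
ee_pos: [0.5661, 0.0142, 0.1074]
eef_rot: [0.315, 0.949, 0.0, 0.0]
ft_force: [0.1, 1.4, 5.8]
width: 0.0451
```

Call:
move_arm(
  series=[
    [0,0,0.001,0],
    [0,0,0.002,0],
    [0,0,0.002,0],
  ],
)

```text
time: 12.85
ee_pos: [0.5662, 0.0142, 0.1054]
eef_rot: [0.315, 0.949, 0.0, 0.0]
ft_force: [0.4, 2.2, 6.2]
width: 0.0448
```

Call:
move_arm(
  series=[
    [0,0,0.001,0],
    [0,0,0.002,0],
    [0,0,0.002,0],
  ],
)

```text
time: 13.15
ee_pos: [0.5661, 0.0142, 0.1034]
eef_rot: [0.315, 0.949, 0.0, 0.0]
ft_force: [-0.9, 1.8, 6.6]
width: 0.0455
```

Call:
move_arm(
  series=[
    [0,0,0.001,0],
    [0,0,0.002,0],
    [0,0,0.002,0],
  ],
)

```text
time: 13.45
ee_pos: [0.5661, 0.0142, 0.1014]
eef_rot: [0.315, 0.949, 0.0, 0.0]
ft_force: [0.4, 1.2, 6.9]
width: 0.045
```

Call:
move_arm(
  series=[
    [0,0,0.001,0],
    [0,0,0.002,0],
    [0,0,0.002,0],
  ],
)

```text
time: 13.75
ee_pos: [0.5662, 0.0142, 0.0996]
eef_rot: [0.315, 0.949, 0.0, 0.0]
ft_force: [-1.5, 1.7, 9.6]
width: 0.0451
```

Call:
move_arm(
  series=[
    [0,0,0.001,0],
    [0,0,0.001,0],
  ],
)

```text
time: 13.95
ee_pos: [0.5662, 0.0142, 0.0989]
eef_rot: [0.315, 0.949, 0.0, 0.0]
ft_force: [-2.6, 2.1, 11.6]
width: 0.0447
```

Call:
move_arm(
  series=[
    [0,0,0.001,0],
    [0,0,0.001,0],
  ],
)

```text
time: 14.15
ee_pos: [0.5663, 0.0141, 0.0982]
eef_rot: [0.315, 0.949, 0.001, 0.0]
ft_force: [-4.4, 1.3, 14.6]
width: 0.045
```

Call:
move_arm(
  series=[
    [0,0,0.0008,0],
    [0,0,0.0008,0],
    [0,0,0.0008,0],
  ],
)

```text
time: 14.45
ee_pos: [0.5664, 0.0141, 0.0977]
eef_rot: [0.315, 0.949, 0.001, 0.0]
ft_force: [-5.3, 1.1, 16.4]
width: 0.0452
```

```bash
python3 st.py; for i in 1 2 3; do python3 -c "
from bench import imaging; imaging.camera('top')"; python3 st.py; done
```

```text
14.45 [0.5664 0.0141 0.0977] [-5.31  1.13 16.41] [ 0.199  1.072 -0.027] 0.0452 [-0.6    0.295  0.586  1.758 -0.178  1.141  0.97 ] [3.155e-01 9.489e-01 6.000e-04 4.000e-04]
14.5 [0.5664 0.0141 0.0977] [-4.4   0.85 15.52] [0.303 1.037 0.042] 0.0452 [-0.6    0.295  0.586  1.758 -0.179  1.141  0.97 ] [3.154e-01 9.489e-01 6.000e-04 4.000e-04]
14.55 [0.5663 0.0141 0.0977] [-3.52  2.12 15.96] [0.333 1.092 0.   ] 0.0449 [-0.6    0.295  0.586  1.758 -0.179  1.141  0.97 ] [3.154e-01 9.489e-01 6.000e-04 4.000e-04]
14.6 [0.5664 0.0141 0.0978] [-3.32  0.95 16.84] [ 0.219  1.083 -0.004] 0.0454 [-0.6    0.295  0.586  1.758 -0.178  1.141  0.97 ] [3.154e-01 9.489e-01 6.000e-04 4.000e-04]
```

Call:
move_arm(
  series=[
    [0,0,0.0006,0],
    [0,0,0.0006,0],
  ],
)

```text
time: 14.8
ee_pos: [0.5664, 0.0141, 0.0973]
eef_rot: [0.315, 0.949, 0.001, 0.0]
ft_force: [-5.4, 1.4, 19.0]
width: 0.0448
```

```bash
python3 st.py; for i in 1 2 3; do python3 -c "
from bench import imaging; imaging.camera('top')"; python3 st.py; done
```

```text
14.8 [0.5664 0.0141 0.0973] [-5.43  1.44 18.99] [ 0.213  1.225 -0.007] 0.0448 [-0.599  0.295  0.586  1.758 -0.179  1.14   0.971] [3.154e-01 9.489e-01 6.000e-04 4.000e-04]
14.85 [0.5664 0.0141 0.0973] [-5.16  2.13 17.75] [ 0.257  1.218 -0.04 ] 0.0448 [-0.599  0.295  0.586  1.758 -0.179  1.14   0.971] [3.154e-01 9.489e-01 7.000e-04 4.000e-04]
14.9 [0.5664 0.0141 0.0973] [-5.68  0.98 17.95] [ 0.226  1.173 -0.031] 0.0451 [-0.599  0.295  0.586  1.758 -0.179  1.14   0.971] [3.154e-01 9.489e-01 7.000e-04 4.000e-04]
14.95 [0.5664 0.0141 0.0973] [-4.48  0.95 18.91] [ 0.203  1.188 -0.029] 0.0449 [-0.599  0.295  0.586  1.758 -0.179  1.14   0.971] [3.155e-01 9.489e-01 7.000e-04 5.000e-04]
```

Call:
move_arm(
  series=[
    [0,0,0,-0.04],
    [0,0,0,-0.08],
    [0,0,0,-0.12],
    [0,0,0,-0.16],
    [0,0,0,-0.2],
  ],
)

```text
time: 15.45
ee_pos: [0.5672, 0.0138, 0.0976]
eef_rot: [0.218, 0.976, 0.001, 0.001]
ft_force: [-2.3, -0.1, 18.5]
width: 0.045
```

```bash
python3 st.py
```

```text
15.45 [0.5672 0.0138 0.0976] [-2.32 -0.14 18.54] [ 0.003  0.488 -0.019] 0.045 [-0.574  0.291  0.555  1.757 -0.168  1.138  1.163] [2.185e-01 9.758e-01 7.000e-04 1.400e-03]
```

Call:
move_arm(
  series=[
    [0,0,0,-0.05],
    [0,0,0,-0.1],
    [0,0,0,-0.15],
    [0,0,0,-0.2],
    [0,0,0,-0.25],
    [0,0,0,-0.3],
  ],
)

```text
time: 16.05
ee_pos: [0.5676, 0.0137, 0.0977]
eef_rot: [0.07, 0.998, 0.0, 0.002]
ft_force: [0.0, 0.5, 17.0]
width: 0.0449
```

```bash
python3 st.py
```

```text
16.05 [0.5676 0.0137 0.0977] [ 0.03  0.5  17.02] [-0.022  0.132 -0.051] 0.0449 [-0.536  0.285  0.51   1.754 -0.152  1.137  1.45 ] [7.000e-02 9.975e-01 4.000e-04 1.900e-03]
```

Call:
move_arm(
  series=[
    [0,0,0.0003,-0.05],
    [0,0,0.0003,-0.1],
    [0,0,0.0003,-0.15],
    [0,0,0.0003,-0.2],
    [0,0,0.0003,-0.25],
    [0,0,0.0003,-0.3],
  ],
)

```text
time: 16.65
ee_pos: [0.5678, 0.0137, 0.0976]
eef_rot: [-0.08, 0.997, 0.0, 0.002]
ft_force: [0.4, 0.2, 17.2]
width: 0.0454
```

```bash
python3 st.py
```

```text
16.65 [0.5678 0.0137 0.0976] [ 0.38  0.18 17.18] [ 0.014  0.078 -0.059] 0.0454 [-0.5    0.281  0.466  1.753 -0.138  1.136  1.738] [-7.980e-02  9.968e-01  1.000e-04  2.100e-03]
```

Call:
move_arm(
  series=[
    [0,0,0.0003,-0.05],
    [0,0,0.0003,-0.1],
    [0,0,0.0003,-0.15],
    [0,0,0.0003,-0.2],
    [0,0,0.0003,-0.25],
    [0,0,0.0003,-0.3],
  ],
)

```text
time: 17.25
ee_pos: [0.5678, 0.0136, 0.0974]
eef_rot: [-0.228, 0.974, -0.0, 0.002]
ft_force: [-0.4, 0.9, 17.7]
width: 0.0454
```

```bash
python3 st.py
```

```text
17.25 [0.5678 0.0136 0.0974] [-0.39  0.87 17.74] [-0.022  0.185 -0.109] 0.0454 [-0.464  0.278  0.423  1.751 -0.125  1.135  2.027] [-2.278e-01  9.737e-01 -3.000e-04  2.200e-03]
```

Call:
move_arm(
  series=[
    [0,0,0,-0.04],
    [0,0,0,-0.08],
    [0,0,0,-0.12],
    [0,0,0,-0.16],
  ],
)

```text
time: 17.65
ee_pos: [0.5679, 0.0136, 0.0974]
eef_rot: [-0.305, 0.952, -0.001, 0.002]
ft_force: [-0.3, 0.3, 17.5]
width: 0.0452
```

```bash
python3 st.py
```

```text
17.65 [0.5679 0.0136 0.0974] [-0.33  0.32 17.46] [-0.061  0.127 -0.134] 0.0452 [-0.445  0.276  0.4    1.75  -0.118  1.135  2.181] [-3.047e-01  9.524e-01 -5.000e-04  2.300e-03]
```

Call:
move_arm(
  series=[
    [0,0,0,-0.03],
    [0,0,0,-0.06],
    [0,0,0,-0.09],
  ],
)

```text
time: 17.95
ee_pos: [0.5679, 0.0136, 0.0974]
eef_rot: [-0.347, 0.938, -0.001, 0.002]
ft_force: [0.3, 0.1, 17.5]
width: 0.0449
```

```bash
python3 st.py
```

```text
17.95 [0.5679 0.0136 0.0974] [ 0.26  0.11 17.51] [-0.063  0.082 -0.067] 0.0449 [-0.435  0.275  0.388  1.75  -0.114  1.134  2.267] [-3.470e-01  9.379e-01 -6.000e-04  2.200e-03]
```

Call:
move_arm(
  series=[
    [0,0,0,-0.02],
    [0,0,0,-0.04],
    [0,0,0,-0.04],
  ],
)

```text
time: 18.25
ee_pos: [0.5679, 0.0136, 0.0974]
eef_rot: [-0.365, 0.931, -0.001, 0.002]
ft_force: [-0.2, -1.3, 17.8]
width: 0.045
```

```bash
python3 st.py
```

```text
18.25 [0.5679 0.0136 0.0974] [-0.21 -1.34 17.83] [ 0.005  0.135 -0.019] 0.045 [-0.43   0.275  0.383  1.749 -0.112  1.134  2.305] [-3.655e-01  9.308e-01 -7.000e-04  2.200e-03]
```

Call:
move_arm(
  series=[
    [0,0,0,-0.02],
    [0,0,0,-0.03],
  ],
)

```text
time: 18.45
ee_pos: [0.5679, 0.0136, 0.0975]
eef_rot: [-0.379, 0.925, -0.001, 0.002]
ft_force: [-0.2, -0.0, 17.5]
width: 0.0452
```

```bash
python3 st.py; python3 snap.py scene:8
```

```text
18.45 [0.5679 0.0136 0.0975] [-0.21 -0.02 17.48] [-0.009  0.132 -0.098] 0.0452 [-0.427  0.274  0.379  1.749 -0.111  1.134  2.334] [-3.794e-01  9.252e-01 -7.000e-04  2.200e-03]
```

View pics/scene8c.png

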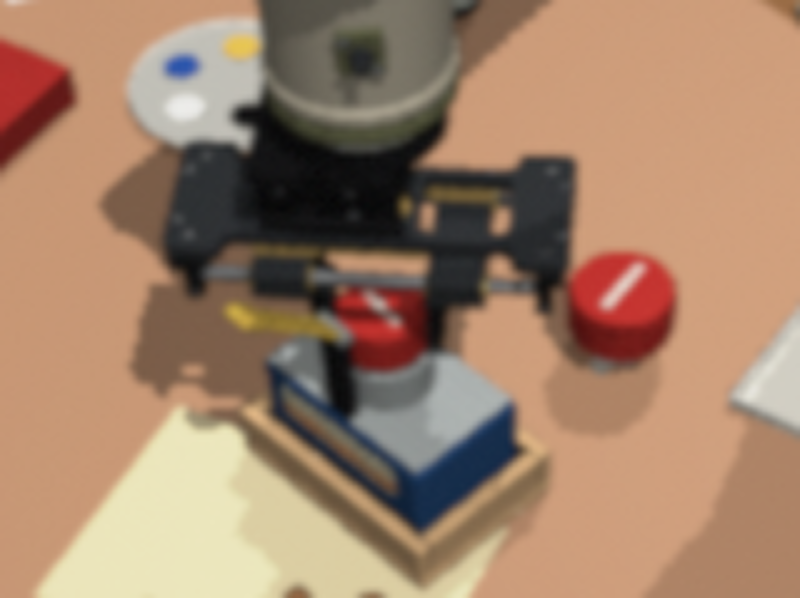

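Call:
move_arm(
  series=[
    [0,0,0,-0.02],
    [0,0,0,-0.03],
    [0,0,0,-0.03],
  ],
)

```text
time: 18.8
ee_pos: [0.5677, 0.0135, 0.0974]
eef_rot: [-0.393, 0.92, -0.001, 0.002]
ft_force: [-0.0, 0.4, 18.7]
width: 0.0452
```

```bash
python3 st.py
```

```text
18.8 [0.5677 0.0135 0.0974] [-0.03  0.36 18.68] [-0.046  0.228 -0.118] 0.0452 [-0.423  0.274  0.375  1.749 -0.11   1.135  2.363] [-3.930e-01  9.195e-01 -7.000e-04  2.100e-03]
```

```bash
python3 snap.py scene:9; python3 - <<'E'
from h import *
A={}
for n,z,b in (("scene6",.174,(285,306,195,212)),("scene8",.163,(285,306,197,215)),("scene9",.163,(285,306,197,215))):
    p,d,K,R,t=load(n+".npz"); hsv=cv2.cvtColor(p,cv2.COLOR_RGB2HSV)
    sub=hsv[b[2]:b[3],b[0]:b[1]]; pp=p[b[2]:b[3],b[0]:b[1]].astype(int)
    w=(pp[:,:,1]-0.0)*1.0; m=(pp[:,:,1]>80)&(pp[:,:,2]>75)&(pp[:,:,0]>150)
    k,l,s,c=cv2.connectedComponentsWithStats(m.astype(np.uint8),connectivity=8)
    for i in range(1,k):
        v,u=np.nonzero(l==i)
        if len(v)<5: continue
        P=np.array([ray(K,R,t,a+b[0],e+b[2],z)[:2] for a,e in zip(u,v)],np.float32)
        f=cv2.fitLine(P,cv2.DIST_L2,0,.01,.01).ravel(); print(n,len(v),c[i]+[b[0],b[2]],np.degrees(np.arctan2(f[1],f[0])),P.mean(0))
    cv2.imwrite(f"pics/{n}q.png",cv2.resize(p[185:225,275:315,::-1],None,fx=14,fy=14,interpolation=cv2.INTER_CUBIC))
E
```

```text
scene6 150 [294.19333333 199.63333333] -26.412457 [0.56478125 0.00350819]
scene8 39 [296.33333333 197.64102564] -44.497944 [ 0.5515028  -0.00521265]
scene8 11 [294.90909091 205.18181818] -66.03112 [0.5696399  0.01128331]
scene9 35 [295.74285714 197.48571429] -42.20277 [ 0.55229646 -0.0066038 ]
scene9 13 [295. 205.] -66.74504 [0.5691018  0.01098562]
```

View pics/scene9q.png

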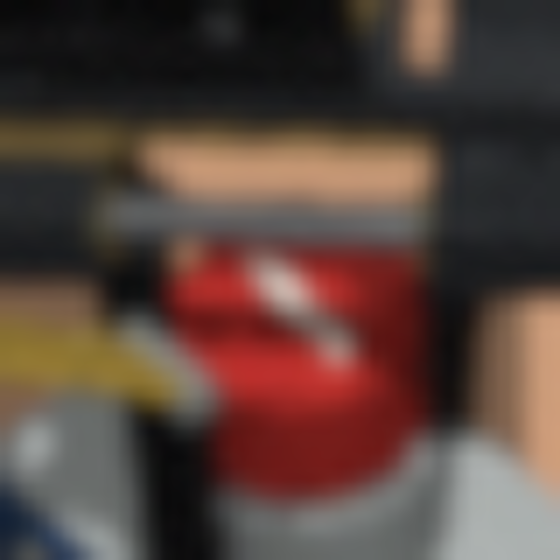

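```bash
python3 - <<'E'
from h import *
_,_,K,R,t=load("scene9.npz")
for z,a,b in ((.174,(292,206.3),(301,199.8)),(.163,(292.9,203.2),(299.6,210.4))):
    A,B=ray(K,R,t,*a,z),ray(K,R,t,*b,z); D=B-A; print(np.degrees(np.arctan2(D[1],D[0])),np.linalg.norm(D),(A+B)/2)
E
```

```text
-177.94975272108042 0.029770028260108453 [0.56738754 0.01583442 0.174     ]
86.03380092359329 0.028873830772977623 [0.57039169 0.01740648 0.163     ]
```

Call:
move_arm(
  series=[
    [0,0,0,-0.015],
    [0,0,0,-0.03],
    [0,0,0,-0.03],
  ],
)

```text
time: 19.15
ee_pos: [0.5675, 0.0134, 0.0974]
eef_rot: [-0.407, 0.914, -0.001, 0.002]
ft_force: [-1.8, -1.2, 18.6]
width: 0.0452
```

```bash
python3 st.py;  python3 -c "
from bench import imaging; imaging.camera('top')"; python3 st.py
```

```text
19.15 [0.5675 0.0134 0.0974] [-1.83 -1.19 18.63] [-0.106  0.481 -0.161] 0.0452 [-0.42   0.274  0.37   1.749 -0.108  1.135  2.392] [-4.068e-01  9.135e-01 -7.000e-04  1.900e-03]
19.2 [0.5675 0.0134 0.0974] [-2.05 -0.25 18.74] [-0.118  0.503 -0.185] 0.0448 [-0.42   0.274  0.371  1.749 -0.108  1.135  2.392] [-4.066e-01  9.136e-01 -6.000e-04  1.800e-03]
```

Call:
move_arm(
  series=[
    [0,0,-0.001,0.015],
    [0,0,-0.002,0.015],
    [0,0,-0.003,0.015],
    [0,0,-0.004,0.015],
    [0,0,-0.005,0.015],
    [0,0,-0.006,0.015],
  ],
)

```text
time: 19.8
ee_pos: [0.5664, 0.0135, 0.1014]
eef_rot: [-0.4, 0.917, -0.0, 0.0]
ft_force: [0.9, 0.2, 1.7]
width: 0.045
```

```bash
python3 st.py
```

```text
19.8 [0.5664 0.0135 0.1014] [0.94 0.18 1.65] [-0.022 -0.37   0.008] 0.045 [-0.423  0.27   0.373  1.745 -0.106  1.146  2.375] [-3.999e-01  9.166e-01 -4.000e-04  5.000e-04]
```

Call:
move_arm(
  series=[
    [0,0,-0.002,0],
    [0,0,-0.004,0],
    [0,0,-0.006,0],
    [0,0,-0.008,0],
  ],
)

```text
time: 20.2
ee_pos: [0.5655, 0.0139, 0.1089]
eef_rot: [-0.4, 0.916, 0.0, -0.0]
ft_force: [2.1, -0.3, -1.2]
width: 0.045
```

```bash
python3 st.py
```

```text
20.2 [0.5655 0.0139 0.1089] [ 2.13 -0.27 -1.22] [-0.091 -0.599 -0.074] 0.045 [-0.425  0.262  0.374  1.737 -0.103  1.163  2.372] [-4.000e-01  9.165e-01  1.000e-04 -4.000e-04]
```

Call:
move_arm(
  series=[
    [-0.001,-0.001,-0.01,0],
    [-0.001,-0.001,-0.02,0],
    [-0.001,-0.001,-0.04,0],
    [-0.001,-0.001,-0.07,0],
    [-0.001,-0.001,-0.1,0],
    [-0.001,-0.001,-0.1,0],
  ],
)

```text
time: 20.8
ee_pos: [0.5691, 0.0141, 0.2143]
eef_rot: [-0.4, 0.916, -0.001, 0.003]
ft_force: [0.4, -0.1, -0.7]
width: 0.0452
```

```bash
python3 st.py; python3 snap.py scene:10
```

```text
20.8 [0.5691 0.0141 0.2143] [ 0.45 -0.11 -0.67] [ 0.021  0.023 -0.027] 0.0452 [-0.438  0.188  0.385  1.595 -0.073  1.366  2.35 ] [-4.000e-01  9.165e-01 -6.000e-04  3.300e-03]
```

View pics/scene10c.png

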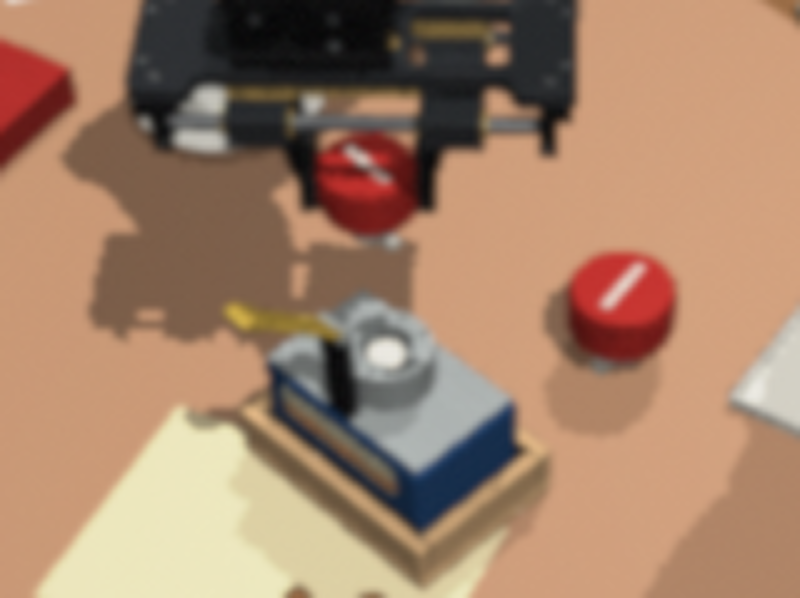

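The cap is off: it hangs in the fingers at (365,185) in the crop. The bare neck with its white plunger shows at (387,352), and the tab is still folded back. Next is the tray.

Call:
move_arm(
  series=[
    [-0.02,0.036,0,0],
    [-0.04,0.073,0,0],
    [-0.061,0.112,0,0],
    [-0.082,0.151,0,0],
    [-0.103,0.19,0,0],
    [-0.124,0.229,0,0],
    [-0.14,0.258,0,0],
    [-0.146,0.27,0,0],
    [-0.146,0.27,0.05,0],
    [-0.146,0.27,0.1,0],
    [-0.146,0.27,0.15,0],
    [-0.146,0.27,0.18,0],
    [-0.146,0.27,0.195,0],
    [-0.146,0.27,0.195,0],
  ],
)

```text
time: 22.25
ee_pos: [0.4676, 0.3034, 0.0125]
eef_rot: [-0.4, 0.917, -0.001, -0.002]
ft_force: [0.1, -0.1, -0.1]
width: 0.045
```

```bash
python3 st.py; python3 snap.py scene:11; python3 - <<'E'
from h import *
p,d,X=pts("scene11.npz"); cv2.imwrite("pics/s11z.png",cv2.resize(p[220:350,330:480,::-1],None,fx=5,fy=4.6,interpolation=cv2.INTER_CUBIC))
m=mask(p,(0,150,60),(8,255,255))|mask(p,(172,150,60),(180,255,255)); m[:,:350]=0; m[:225]=0;m[:,450:]=0;m[330:]=0
v,u=np.nonzero(m&(d>0)); Y=X[v,u]; print(len(v),np.round(np.median(Y,0),4),np.percentile(Y[:,2],[2,10,50,90,98]),Y.min(0),Y.max(0))
E
```

```text
22.25 [0.4676 0.3034 0.0125] [ 0.1  -0.08 -0.11] [0.038 0.071 0.024] 0.045 [-0.778  0.348  0.142  1.831 -0.058  0.97   1.782] [-3.998e-01  9.166e-01 -6.000e-04 -1.700e-03]
210 [0.4817 0.3167 0.0736] [0.00368188 0.01140397 0.07355905 0.07743493 0.08025377] [4.47980836e-01 2.85656459e-01 4.35844757e-04] [0.51493421 0.44035794 0.13729703]
```

View pics/s11z.png

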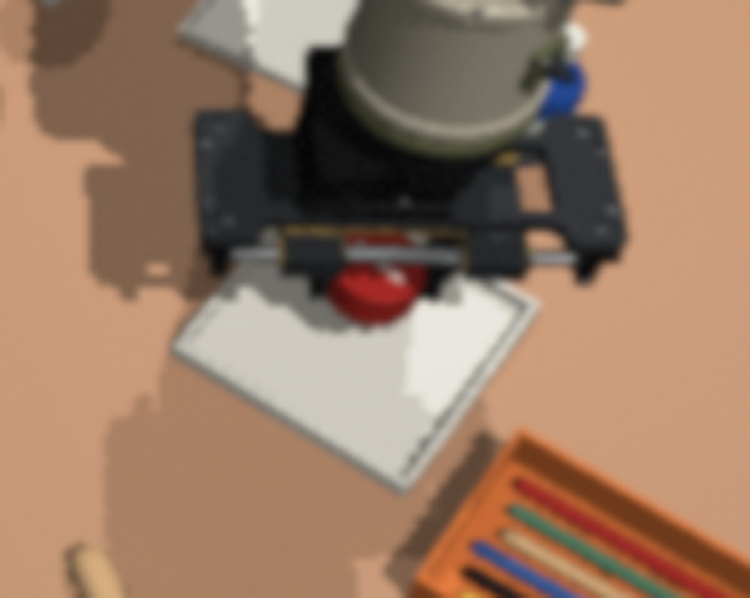

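Call:
move_arm(
  series=[
    [0,0,0.006,0],
    [0,0,0.011,0],
    [0,0,0.015,0],
    [0,0,0.015,0],
  ],
)

```text
time: 22.7
ee_pos: [0.4684, 0.3046, -0.001]
eef_rot: [-0.4, 0.916, 0.0, -0.0]
ft_force: [-0.4, 0.9, -0.6]
width: 0.045
```

```bash
python3 st.py
```

```text
22.7 [ 0.4684  0.3046 -0.001 ] [-0.42  0.85 -0.62] [0.066 0.077 0.011] 0.045 [-0.777  0.367  0.14   1.84  -0.062  0.939  1.784] [-4.001e-01  9.165e-01  0.000e+00 -1.000e-04]
```

Call:
move_arm(
  series=[
    [0,0,0.001,0],
    [0,0,0.002,0],
    [0,0,0.003,0],
    [0,0,0.004,0],
    [0,0,0.005,0],
    [0,0,0.006,0],
  ],
)

```text
time: 23.3
ee_pos: [0.4685, 0.3047, -0.0069]
eef_rot: [-0.4, 0.916, 0.0, 0.0]
ft_force: [0.4, 0.5, -0.4]
width: 0.0453
```

```bash
python3 st.py
```

```text
23.3 [ 0.4685  0.3047 -0.0069] [ 0.43  0.52 -0.38] [ 0.051 -0.005 -0.002] 0.0453 [-0.776  0.375  0.139  1.843 -0.063  0.928  1.785] [-4.001e-01  9.165e-01  1.000e-04  1.000e-04]
```

Call:
move_arm(
  series=[
    [0,0,0.001,0],
    [0,0,0.002,0],
    [0,0,0.003,0],
    [0,0,0.003,0],
  ],
)

```text
time: 23.7
ee_pos: [0.4684, 0.3046, -0.01]
eef_rot: [-0.4, 0.916, 0.0, -0.0]
ft_force: [0.0, -1.6, 0.2]
width: 0.045
```

```bash
python3 st.py
```

```text
23.7 [ 0.4684  0.3046 -0.01  ] [ 0.05 -1.58  0.19] [ 0.069  0.074 -0.004] 0.045 [-0.775  0.379  0.138  1.845 -0.064  0.922  1.786] [-4.001e-01  9.165e-01  0.000e+00 -1.000e-04]
```

Call:
move_arm(
  series=[
    [0,0,0.001,0],
    [0,0,0.001,0],
  ],
)

```text
time: 23.9
ee_pos: [0.4685, 0.3047, -0.011]
eef_rot: [-0.4, 0.916, 0.0, -0.0]
ft_force: [-0.4, 0.0, -0.5]
width: 0.045
```

Call:
move_arm(
  series=[
    [0,0,0.001,0],
    [0,0,0.001,0],
  ],
)

```text
time: 24.1
ee_pos: [0.4685, 0.3046, -0.012]
eef_rot: [-0.4, 0.916, 0.0, -0.0]
ft_force: [-0.1, -0.2, -1.2]
width: 0.0449
```

Call:
move_arm(
  series=[
    [0,0,0.001,0],
    [0,0,0.001,0],
  ],
)

```text
time: 24.3
ee_pos: [0.4686, 0.3048, -0.012]
eef_rot: [-0.4, 0.916, 0.0, 0.0]
ft_force: [-2.6, -2.7, 9.0]
width: 0.0449
```

Call:
move_arm(
  series=[
    [0,0,0.001,0],
    [0,0,0.001,0],
  ],
)

```text
time: 24.5
ee_pos: [0.4687, 0.3049, -0.0121]
eef_rot: [-0.4, 0.917, 0.0, 0.0]
ft_force: [-7.4, -5.1, 18.5]
width: 0.0453
```

Call:
move_arm(
  series=[
    [0,0,-0.001,0],
    [0,0,-0.0018,0],
    [0,0,-0.0018,0],
  ],
)

```text
time: 24.8
ee_pos: [0.4686, 0.3048, -0.012]
eef_rot: [-0.4, 0.916, 0.0, 0.0]
ft_force: [0.5, -1.0, 2.5]
width: 0.0449
```

Call:
move_arm(
  series=[
    [0,0,0,0],
    [0,0,0,0],
    [0,0,0,0],
    [0,0,0,0],
    [0,0,0,0],
  ],
  claw=0.5,
  newtons=10,
)

```text
time: 25.3
ee_pos: [0.4685, 0.3047, -0.0121]
eef_rot: [-0.4, 0.916, 0.0, 0.0]
ft_force: [0.5, 0.5, 0.3]
width: 0.0646
```

```bash
python3 st.py
```

```text
25.3 [ 0.4685  0.3047 -0.0121] [0.47 0.51 0.33] [0.072 0.057 0.012] 0.0646 [-0.775  0.382  0.138  1.846 -0.065  0.917  1.786] [-0.4001  0.9165  0.      0.    ]
```

Call:
move_arm(
  series=[
    [0,0,-0.01,0],
    [0,0,-0.03,0],
    [0,0,-0.06,0],
    [0,0,-0.11,0],
    [0,0,-0.16,0],
    [0,0,-0.21,0],
    [0,0,-0.25,0],
    [0,0,-0.25,0],
    [0,0,-0.25,0],
  ],
)

```text
time: 26.2
ee_pos: [0.4688, 0.3048, 0.2392]
eef_rot: [-0.4, 0.916, 0.0, 0.001]
ft_force: [-0.4, 0.1, -1.1]
width: 0.0655
```

```bash
python3 st.py; python3 snap.py scene:12 wrist:12; python3 - <<'E'
from h import *
p,d,X=pts("scene12.npz")
m=mask(p,(0,150,60),(8,255,255))|mask(p,(172,150,60),(180,255,255)); m[:,:365]=0; m[:240]=0;m[:,440:]=0;m[315:]=0
k,l,s,c=cv2.connectedComponentsWithStats(m.astype(np.uint8))
for i in range(1,k):
    if s[i,4]>20: q=X[l==i]; print(s[i],np.round(np.median(q,0),4),np.round(np.percentile(q[:,2],[5,95]),3))
y=mask(p,(18,140,110),(32,255,255)); v,u=np.nonzero(y[190:230,255:300]); q=X[190:230,255:300][v,u]; q=q[q[:,2]>.1]
f=cv2.fitLine(q.astype(np.float32),cv2.DIST_HUBER,0,.001,.001).ravel(); print("tab",f, q.min(0),q.max(0))
E
```

```text
26.2 [0.4688 0.3048 0.2392] [-0.39  0.12 -1.08] [0.098 0.04  0.049] 0.0655 [-0.799  0.157  0.16   1.565 -0.025  1.419  1.757] [-4.001e-01  9.165e-01  4.000e-04  1.100e-03]
[395 276  17  19 222] [0.4815 0.3095 0.0501] [0.034 0.054]
tab [0.6533426  0.02903164 0.75650555 0.6345839  0.02131413 0.21122809] [0.60614896 0.01225584 0.17828947] [0.65544233 0.02896786 0.23327852]
```

View pics/scene12.png

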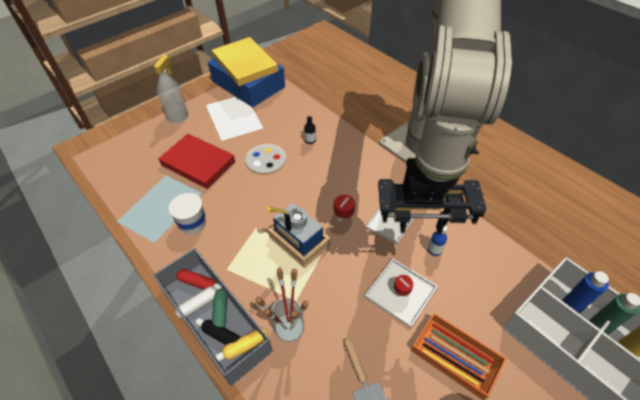

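View pics/wrist12.png

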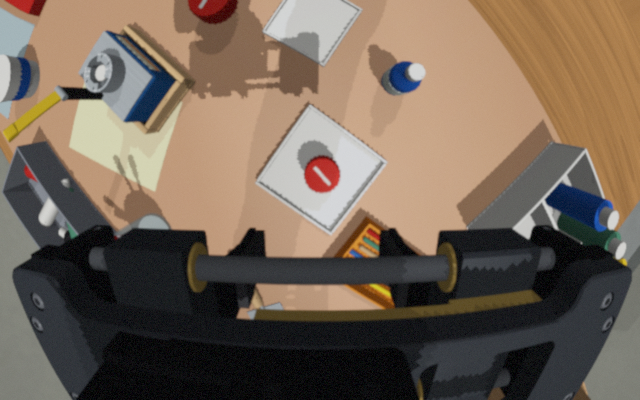

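```bash
python3 -c "
from bench import r; print(r.close_job())"
```

```text
the job is handed in; nothing more can be done
None
```

The cap is off the can and standing upright in the large white tray, let go, and the job is handed in at about 26 s of the 66 s.

**What I did**
- **Tab:** I pinched it and swung it back.
- **Press:** I pushed the cap down and the can settled about 9 mm. I then held 17 to 19 N (single readings; highest 19.0 N).
- **Turn:** I turned the cap about 1.48 rad anticlockwise, let it come up and lifted it straight off.
- **Placing:** I lowered it until it touched the tray floor, eased off to about 2.5 N and opened the fingers.

**Last checks**
- **Cap:** its top is at z ≈ 0.05 m, which fits standing upright on the tray floor.
- **Tab:** it measures about 2.3 rad, against the 2.0 needed.
- **Other things:** in the last pictures they look to be where they were.
- **Robot:** it was clear of everything.

**What failed or disagreed**
- **Missed grasp:** my first attempt on the tab shut above it. The real fingertips sit about 37 mm behind the reported TCP, so I measured the offset from the scene camera and corrected for it.
- **Stop not clearly felt:** the turning moment rose only slightly, to about 0.17 N m. A side force of about 2 N came with it, so a finger may have touched the hinge post.
- **Touch-down:** my stepwise lowering pressed the cap on the tray with about 18.5 N for a moment before I eased off.

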